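# Spread and dry core slices on the two-zone hotplate

## Task

Dry the washed rock core slices: put those on the draining rack into the steel tray with the others, and spread them all out in the tray in one flat layer, none on top of another and with a finger's width (about 15 mm) of clear space between each and the next. Slide the tray along the hotplate, without ever lifting it, so that it stands centred on the right-hand ring; only then move the right-hand heat slider level with the steel index clip beside its track, and turn the empty left-hand plate fully off with its own slider. Leave the clip and everything else on the bench where it is.

Things in the scene. Friction and masses are not known exactly. Their poses are not given: they have to be found in the camera images.
- hotplate: Compact two-zone hotplate, fixed, 300 deep (x) x 460 wide (y) x 65 high; origin at the centre of its underside; its x points away from the robot, y to the robot's left. Black glass top from x -71 to +147 mm, aluminium control strip towards the robot from x -148 to -72 mm; both are flush, 65 mm above the origin.
- ring_left (a point): Centre, on the glass, of the printed left-hand ring (184 mm across), where the tray stands at the start. Left and right are as seen from the robot (left = +y).
- ring_right (a point): Centre, on the glass, of the printed right-hand ring (184 mm across), 200 mm to the right (-y of the hotplate) of ring_left; empty at the start. Axes as the hotplate's.
- heat_left (a joint): Left heat slider, 0 to 0.08 m of travel: 0 is fully off, at the left (+y) stop; it grows to the right (-y of the hotplate). Stays where it is left; about 2 N moves it, so firm fingers are needed.
- heat_right (a joint): Right heat slider, the same as the left one.
- heat_left_top (a point): Centre of the top of the left slider's black cap: 28 mm (hotplate x) by 14 mm (y, along the track), from 4 to 24 mm above the control strip; this point is 24 mm above the strip. The track runs along hotplate y at hotplate x = -105 mm.
- heat_right_top (a point): The same point on the right slider's cap.
- clip_mark (a point): Top centre of the small dark steel index clip (18 x 7 mm, its top 13 mm above the strip), the set mark for the right slider; it rides on a thin rail 30 mm nearer the robot than the track and can be knocked out of place. Its axes are the hotplate's. The slider is set when its cap is centred at the same hotplate y as the clip.
- tray: Open square steel tray, loose, about 0.6 kg, outside 173 x 173 mm, 14 mm high, walls and floor 4 mm (a slice in it stands 10 mm proud of the rim); origin at the centre of its underside. At each y end a bar handle: round, 12 mm thick, 60 mm long along tray x, its centre at tray y = +121.5 or -121.5 mm, 24 mm above the origin, 29 mm free between bar and wall.
- rack: Wire draining rack, fixed, 150 (x) x 115 (y) mm; its wires lie 45 mm above the origin, inside a low rim (4 mm thick) that stands 6 mm higher; origin at the centre of its underside. It may be on either side of the hotplate. Some slices stand on it.
- slice_1: Slice of drilled rock core, loose: a plain stone disc, 26 mm across and 20 mm thick, 28 g; origin at its very centre, its z the disc's axis. It starts in the small heap in the tray: three flat on the floor touching each other, the fourth on top.
- slice_2: Slice of drilled rock core, loose: a plain stone disc, 26 mm across and 20 mm thick, 28 g; origin at its very centre, its z the disc's axis. It starts in the small heap in the tray: three flat on the floor touching each other, the fourth on top.
- slice_3: Slice of drilled rock core, loose: a plain stone disc, 26 mm across and 20 mm thick, 28 g; origin at its very centre, its z the disc's axis. It starts in the small heap in the tray: three flat on the floor touching each other, the fourth on top.
- slice_4: Slice of drilled rock core, loose: a plain stone disc, 26 mm across and 20 mm thick, 28 g; origin at its very centre, its z the disc's axis. It starts in the small heap in the tray: three flat on the floor touching each other, the fourth on top.
- slice_5: Slice of drilled rock core, loose: a plain stone disc, 26 mm across and 20 mm thick, 28 g; origin at its very centre, its z the disc's axis. It starts standing flat on the draining rack, or is absent.
- slice_6: Slice of drilled rock core, loose: a plain stone disc, 26 mm across and 20 mm thick, 28 g; origin at its very centre, its z the disc's axis. It starts standing flat on the draining rack, or is absent.
- slice_7: Slice of drilled rock core, loose: a plain stone disc, 26 mm across and 20 mm thick, 28 g; origin at its very centre, its z the disc's axis. It starts standing flat on the draining rack, or is absent.
- slice_8: Slice of drilled rock core, loose: a plain stone disc, 26 mm across and 20 mm thick, 28 g; origin at its very centre, its z the disc's axis. It starts standing flat on the draining rack, or is absent.
- pot_a: White plastic sample pot, 41 mm across, 51 mm high, not part of the job; origin at the centre of its underside.
- pot_b: White plastic sample pot, 41 mm across, 51 mm high, not part of the job; origin at the centre of its underside.
- weight_a: Brass weight, 30 mm across, 38 mm high, not part of the job; origin at the centre of its underside.
- weight_b: Brass weight, 30 mm across, 38 mm high, not part of the job; origin at the centre of its underside.
- brush: Brush lying on the bench, 150 mm long, not part of the job; origin under its middle, handle to its -x.

How it is judged (in metres and radians):
On the way, in this order (a step that is already met when the one before it is completed fails the run):
1. All the slices lie spread in the tray and the tray stands on the right-hand ring, the right slider not yet turned up (x of slice_1 in the frame of tray between -0.073 and 0.073 m and y of slice_1 in the frame of tray between -0.073 and 0.073 m and z of each of slice_1, slice_2, slice_3, slice_4, slice_5, slice_6, slice_7, slice_8 in the frame of tray below 0.021 m and x of slice_2 in the frame of tray between -0.073 and 0.073 m and y of slice_2 in the frame of tray between -0.073 and 0.073 m and x of slice_3 in the frame of tray between -0.073 and 0.073 m and y of slice_3 in the frame of tray between -0.073 and 0.073 m and x of slice_4 in the frame of tray between -0.073 and 0.073 m and y of slice_4 in the frame of tray between -0.073 and 0.073 m and x of slice_5 in the frame of tray between -0.073 and 0.073 m and y of slice_5 in the frame of tray between -0.073 and 0.073 m and x of slice_6 in the frame of tray between -0.073 and 0.073 m and y of slice_6 in the frame of tray between -0.073 and 0.073 m and x of slice_7 in the frame of tray between -0.073 and 0.073 m and y of slice_7 in the frame of tray between -0.073 and 0.073 m and x of slice_8 in the frame of tray between -0.073 and 0.073 m and y of slice_8 in the frame of tray between -0.073 and 0.073 m and distance between slice_1 and slice_2 above 0.04 m and distance between each of slice_1, slice_2 and slice_3 above 0.04 m and distance between each of slice_1, slice_2, slice_3 and slice_4 above 0.04 m and distance between each of slice_1, slice_2, slice_3, slice_4 and slice_5 above 0.04 m and distance between each of slice_1, slice_2, slice_3, slice_4, slice_5 and slice_6 above 0.04 m and distance between each of slice_1, slice_2, slice_3, slice_4, slice_5, slice_6 and slice_7 above 0.04 m and distance between each of slice_1, slice_2, slice_3, slice_4, slice_5, slice_6, slice_7 and slice_8 above 0.04 m and horizontal distance between tray and ring_right below 0.015 m and z of tray in the frame of ring_right below 0.004 m and value of joint heat_right below 0.028 m), for 0.2 s.
2. The right-hand slider is level with the index clip (y of heat_right_top in the frame of clip_mark between -0.004 and 0.004 m), for 0.2 s.
At the end, for the whole second after the job is handed in: All slices lie in the tray in one layer, centres at least 40 mm apart; tray flat, its centre within 15 mm of the right ring's; right slider within 4 mm of the index clip along the track, left slider within 4 mm of off; all at rest (all of step 2 and x of slice_1 in the frame of tray between -0.073 and 0.073 m and y of slice_1 in the frame of tray between -0.073 and 0.073 m and z of each of slice_1, slice_2, slice_3, slice_4, slice_5, slice_6, slice_7, slice_8 in the frame of tray below 0.021 m and x of slice_2 in the frame of tray between -0.073 and 0.073 m and y of slice_2 in the frame of tray between -0.073 and 0.073 m and x of slice_3 in the frame of tray between -0.073 and 0.073 m and y of slice_3 in the frame of tray between -0.073 and 0.073 m and x of slice_4 in the frame of tray between -0.073 and 0.073 m and y of slice_4 in the frame of tray between -0.073 and 0.073 m and x of slice_5 in the frame of tray between -0.073 and 0.073 m and y of slice_5 in the frame of tray between -0.073 and 0.073 m and x of slice_6 in the frame of tray between -0.073 and 0.073 m and y of slice_6 in the frame of tray between -0.073 and 0.073 m and x of slice_7 in the frame of tray between -0.073 and 0.073 m and y of slice_7 in the frame of tray between -0.073 and 0.073 m and x of slice_8 in the frame of tray between -0.073 and 0.073 m and y of slice_8 in the frame of tray between -0.073 and 0.073 m and distance between slice_1 and slice_2 above 0.04 m and distance between each of slice_1, slice_2 and slice_3 above 0.04 m and distance between each of slice_1, slice_2, slice_3 and slice_4 above 0.04 m and distance between each of slice_1, slice_2, slice_3, slice_4 and slice_5 above 0.04 m and distance between each of slice_1, slice_2, slice_3, slice_4, slice_5 and slice_6 above 0.04 m and distance between each of slice_1, slice_2, slice_3, slice_4, slice_5, slice_6 and slice_7 above 0.04 m and distance between each of slice_1, slice_2, slice_3, slice_4, slice_5, slice_6, slice_7 and slice_8 above 0.04 m and horizontal distance between tray and ring_right below 0.015 m and z of tray in the frame of ring_right below 0.004 m and value of joint heat_left below 0.004 m and linear speed of each of slice_1, slice_2, slice_3, slice_4, slice_5, slice_6, slice_7, slice_8, tray below 0.02 m/s); the robot touches nothing.
It fails at once if The tray is lifted off the hotplate (its centre rises more than 8 mm) (z of tray in the frame of ring_right above 0.008 m).
It fails at once if The index clip is pushed more than 4 mm (distance of clip_mark from where it was at the start of the episode above 0.004 m).
It fails at once if Something else on the bench is pushed more than 4 cm away (distance of any of pot_a, pot_b, weight_a, weight_b, brush from where it was at the start of the episode above 0.04 m).
Of slice_5, slice_6, slice_7, slice_8 only 2 to 4 are there at a start; the rules pass over those that are not, and their reading is None.
At some moment in a run one of slice_1, slice_2, slice_3, slice_4, slice_5, slice_6, slice_7, slice_8 may be knocked a few centimetres aside while the robot is not near it.
Once in a run the grip may slacken for a moment while it holds something.
It also fails if it takes over 210 s, if anything falls off the work surface, if the arm or the gripper's body presses on something with over 40 N, if the wrist force passes 120 N, or if a joint passes its speed limit or range.

## Robot

A 6-joint arm with a two-finger parallel gripper is mounted at the origin on the work surface. World frame = base frame: x ahead of the robot, y to its left, z up, the work surface at z = 0. Lengths are in m, angles in degrees, forces in N, time in s.
With the tool pointing down it reaches from about 0.25 to 0.725 m from the base axis. Payload 9.7 kg.
Tool frame: the origin (TCP) lies on the centre line of the jaws, within the pads' length; the fingertips stand tip_extent ahead of it and the grasp point (between the pads) lies 3 mm ahead of it (tip_extent is the distance from the TCP to the fingertips, in m); z points along the fingers, y is the line along which they close (so a half turn about z gives the same grasp; the last joint's range is limited). The gripper opens to 85 mm and grips with 20 to 120 N. Pads are 22 mm wide; open, the fingers measure 114 mm over their backs; the gripper's body (76 mm by 85 mm) begins 54 mm behind the grasp point. The pads swing forward as they close: fully open they stand 13 mm farther back than shut.
Start: joints at [-73.281, 4.979, 10.078, 95.1, 0, 90], TCP at [0.158, -0.527, 0.253] pointing down, gripper open.
Joint ranges: [-179.16, 179.16], [-48.56, 103.87], [-65.8, 70.77], [-126.05, 130.52], [-82.76, 87.17], [-180, 180]. Speed limits (degrees/s): [127.2, 127.2, 147.25, 180, 180, 180].

## Interface

Orientations are given as [roll, pitch, yaw] about the fixed x, y, z axes, in that order (R = Rz(yaw) Ry(pitch) Rx(roll)).
In Python, from workcell import * gives the robot as it stands.
- The arm moves only by the tool servo_tool, never from a script. Its argument "rows" is a list of rows, each an object with "offset": the shift along the tool's x, y, z as a fraction of full scale, a list of three; "yaw": the turn about the tool's z as a fraction of full scale; "claw": the closure, from 0 (fully open) to 1 (shut). A call has 1 to 12 rows; each row is the pose to reach, as a shift and turn from the pose commanded when the call began, along the tool's axes at that moment, turning the shorter way round; what a row does not reach only later rows make up. Full scale, the value 1, is 0.1 m for a shift and pi rad for a turn. A row lasts 1/8 s, in which the tool goes at most 62.5 mm and 10.7 degrees, less where a joint would pass 70% of its speed; a pose out of reach is approached as far as the arm can. A call with a number of a shift or a turn outside -1 to 1 is refused whole. A call with a gripper value outside its range is refused whole. The fingers move at their own pace and stop on an object; "squeeze" is the grip in N (left out, the last holds). Time passes only in rows, so rows that repeat a pose let the fingers close. It gives the time, the measured TCP pose, the force, the opening and the grip force at its end, in the units of the state.
- get_obs(): the state, without advancing time (a new reading comes with each control period).
- camera(name): name is "side" or "top" or "wrist"; returns (picture, depth): 384x512x3 uint8, red, green, blue; 384x512 float32, m along the optical axis (not along the pixel's ray), 0 where there is no reading.
- camera_info(name): a dict with "fx", "fy", "cx", "cy" (pixels), "cam_to_world" (4x4, takes a point from camera to world coordinates); the wrist camera has in their place "hand_eye" (4x4, takes a point from camera to tool coordinates, whose origin is the TCP and whose axes are the flange's). Camera axes: x right, y up, looking along -z (the intrinsics and any distortion apply to the point x, -y, -z); pixel columns grow to the right and rows downward; lengths in m; the calibration is good to about 2 mm. A picture is of the moment at which its call begins: read the wrist's pose just before it. camera_info takes no time and is no camera call.
- job_done(): hands the job in; it is judged then, once.
The state is a dict: "time": time; "q": joint angles; "qd": joint speeds; "joint_efforts": joint torques, N m; "ee_pos": TCP position; "tcp_rot": TCP orientation; "wrist_force": force on the tool from outside, world axes, zero at the start; "torque": the same for the moment, N m; "opening": finger opening in m; "grasp_force": force on a finger pad.
Only numpy, scipy, OpenCV 4.12 (cv2) and the standard library are available. Lean on these libraries where they do the work, as an engineer would, in place of code of your own. Each camera call takes 0.05 s, during which the arm holds its last target. There are 200 camera calls.

## Working session

There is one attempt and no reset: what is moved stays moved. The work goes in short steps, Python scripts to look and compute and a tool call to move; the robot and the scene stay as the last step left them, time stands still between calls to the robot, and variables do not carry over. Pictures are saved under pics/ and viewed, at most 14 in all, crops included, and the job is handed in when it is done.

Besides the shell and the picture viewer there is one more tool, called after "Call:" by a JSON object that holds its "method" and its "body". servo_tool: Moves the arm, as the interface text tells. Its arguments: {"type":"object","properties":{"rows":{"type":"array"},"squeeze":{"type":"number"}},"required":["rows"]}

```bash
ls; mkdir -p pics; python3 - <<'E'
from workcell import *
import cv2,numpy as np
o=get_obs();print(o)
for n in("top","side"):
    p,d=camera(n);cv2.imwrite(f"pics/{n}0.png",p[:,:,::-1]);np.savez(f"{n}0.npz",p=p,d=d)
    print(n,camera_info(n))
print(camera_info("wrist"))
E
```

```text
pics
{'time': 0.0, 'q': array([-7.32805537e+01,  5.01023791e+00,  1.00341372e+01,  9.50982249e+01,
       -3.06913676e-05,  8.99978757e+01]), 'qd': array([-0.00014479, -0.10935134,  0.02242845,  0.01777649, -0.09496024,
        0.0589448 ]), 'joint_efforts': array([ 1.96439571e-03, -5.20397472e+01,  4.64799643e+01,  1.67886727e-02,
        3.09664563e-05,  1.86833311e-06]), 'ee_pos': array([ 0.15817117, -0.52656306,  0.25258847]), 'tcp_rot': array([-1.79925674e+02,  2.79355948e-05,  1.67215707e+01]), 'wrist_force': array([ 0.73300455,  0.06984346, -0.88358569]), 'torque': array([0.01355768, 0.0001714 , 0.04180415]), 'grasp_force': 0.0, 'opening': 0.08523083086985933}
top {'fx': 392.3822182438218, 'fy': 392.3822182438218, 'cx': 256.50029002122517, 'cy': 194.4454042076474, 'cam_to_world': array([[ 0.01969882,  0.98819157, -0.1519519 ,  0.35713775],
       [-0.99969913,  0.02168954,  0.01145446,  0.00339813],
       [ 0.01461497,  0.15168054,  0.98832151,  1.19201868],
       [ 0.        ,  0.        ,  0.        ,  1.        ]])}
side {'fx': 476.2576629250366, 'fy': 476.2576629250366, 'cx': 256.4266681784332, 'cy': 184.0755965891664, 'cam_to_world': array([[-0.83199303,  0.40227113, -0.38205436,  0.05274437],
       [-0.5546578 , -0.61794092,  0.55722862,  0.69978521],
       [-0.01193004,  0.67551976,  0.73724536,  0.994568  ],
       [ 0.        ,  0.        ,  0.        ,  1.        ]])}
{'fx': 331.09364619548336, 'fy': 331.09364619548336, 'cx': 258.0995425349043, 'cy': 187.64415696965597, 'hand_eye': array([[-9.39752965e-04,  9.57113418e-01,  2.89711965e-01,
         7.31356438e-02],
       [ 9.99998833e-01,  5.50443416e-04,  1.42526074e-03,
         3.08948504e-04],
       [ 1.20466613e-03,  2.89712966e-01, -9.57112818e-01,
        -1.19867936e-01],
       [ 0.00000000e+00,  0.00000000e+00,  0.00000000e+00,
         1.00000000e+00]])}
```

View pics/top0.png

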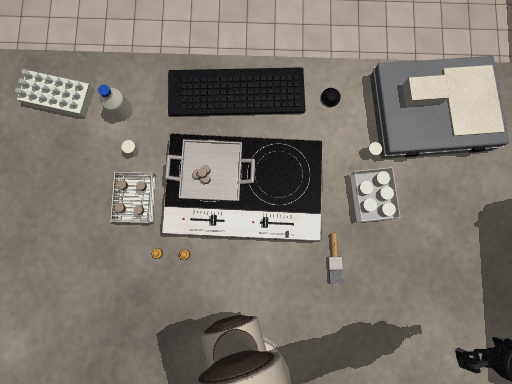

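View pics/side0.png

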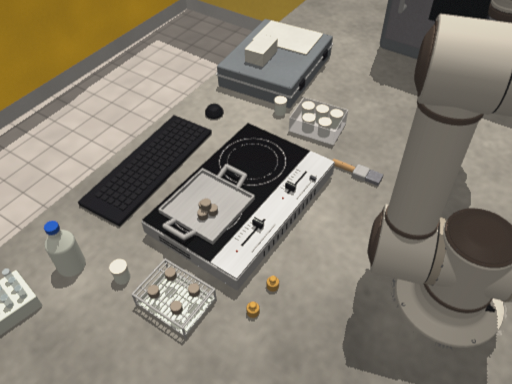

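Top view: hotplate in the centre, tray on the left ring with its heap at about (202,174), and the rack at (132,197) holding 4 slices. Sliders are at (213,220) and (264,222), clip at (287,234). The rack sits on the +y side.

```bash
cat > h.py <<'E'
from workcell import *
import cv2,numpy as np
from scipy.spatial.transform import Rotation as R
def T_tool(o):
    T=np.eye(4);T[:3,:3]=R.from_euler('xyz',o['tcp_rot'],degrees=True).as_matrix();T[:3,3]=o['ee_pos'];return T
def snap(n):
    o=get_obs();p,d=camera(n);i=camera_info(n)
    T=T_tool(o)@i['hand_eye'] if n=='wrist' else i['cam_to_world']
    return p,d,i,T
def cast(uv,z,i,T):
    uv=np.atleast_2d(np.asarray(uv,float))
    r=np.c_[(uv[:,0]-i['cx'])/i['fx'],-(uv[:,1]-i['cy'])/i['fy'],-np.ones(len(uv))]@T[:3,:3].T
    return T[:3,3]+r*((z-T[2,3])/r[:,2])[:,None]
def cloud(d,i,T):
    v,u=np.mgrid[:d.shape[0],:d.shape[1]]
    P=np.stack([(u-i['cx'])/i['fx']*d,-(v-i['cy'])/i['fy']*d,-d],-1)
    return P@T[:3,:3].T+T[:3,3]
def proj(P,i,T):
    c=(np.atleast_2d(P)-T[:3,3])@T[:3,:3]
    return np.c_[i['cx']-i['fx']*c[:,0]/c[:,2],i['cy']+i['fy']*c[:,1]/c[:,2]]
E
python3 - <<'E'
from h import *
f=np.load('top0.npz');p,d=f['p'],f['d'];i=camera_info('top');T=i['cam_to_world']
cr=p[130:265,95:330];cv2.imwrite('pics/top0z.png',cv2.resize(cr[:,:,::-1],None,fx=3.4,fy=3.4,interpolation=cv2.INTER_CUBIC))
# hotplate outline by height from depth
P=cloud(d,i,T);z=P[...,2]
m=((z>.055)&(z<.1)).astype(np.uint8)
n,l,st,c=cv2.connectedComponentsWithStats(m)
for k in range(1,n):
    if st[k,4]>150:print(st[k],P[l==k].mean(0))
k=1+np.argmax(((c[1:]-[243,188])**2).sum(1))
k=l[200,300];pts=P[l==k][:,:2]
pts=P[(l==k)&(abs(z-.065)<.006)][:,:2].astype(np.float32)
rr=cv2.minAreaRect(pts);print(rr)
# slices by colour
hsv=cv2.cvtColor(p,cv2.COLOR_RGB2HSV)
for u,v in [(123,186),(140,187),(120,208),(138,210),(205,168),(205,178),(213,220),(264,222),(287,234),(128,148),(157,253),(184,255)]:print((u,v),hsv[v,u],P[v,u].round(4))
E
```

```text
[ 374   56  135  100 9993] [ 0.80343684 -0.55585917  0.08552407]
[ 21  69  31  13 154] [0.876757   0.6599015  0.07317455]
[ 15  88  51  17 261] [0.81162761 0.63962669 0.07257385]
[105  93  23  22 177] [0.78020309 0.40225662 0.07910017]
[  162   134   161   107 15644] [0.55135777 0.0286827  0.06695629]
((0.5556503534317017, 0.028448641300201416), (0.4571905732154846, 0.2987006902694702), 88.5618896484375)
(123, 186) [ 15  53 153] [0.5472 0.379  0.0622]
(140, 187) [ 15  56 156] [0.5446 0.3283 0.0666]
(120, 208) [ 15  56 151] [0.4823 0.382  0.0653]
(138, 210) [ 16  53 158] [0.4778 0.3306 0.0635]
(205, 168) [ 15  54 162] [0.5995 0.1394 0.0922]
(205, 178) [ 14  53 165] [0.5708 0.1386 0.0899]
(213, 220) [ 45   3 177] [0.4513 0.1114 0.0901]
(264, 222) [162  30  43] [ 0.4487 -0.032   0.0892]
(287, 234) [ 0  3 80] [ 0.417  -0.0981  0.0779]
(128, 148) [ 25  25 222] [0.6639 0.3757 0.0523]
(157, 253) [ 18 159 199] [0.3566 0.2754 0.0364]
(184, 255) [ 17 158 205] [0.3524 0.1965 0.0392]
```

View pics/top0z.png

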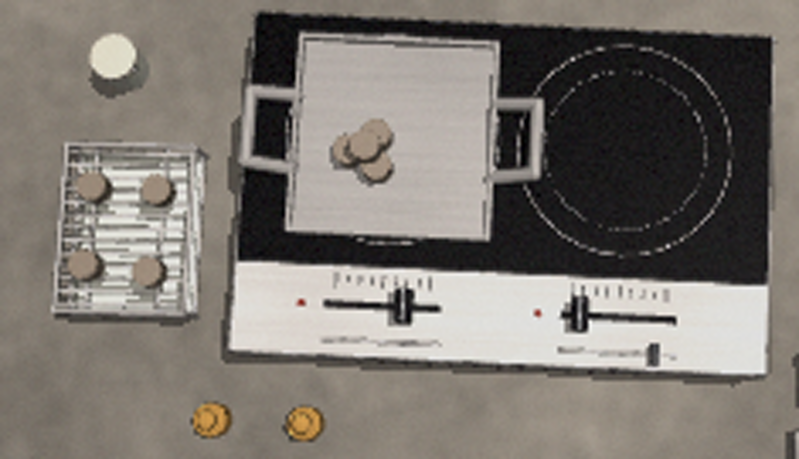

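```bash
python3 - <<'E'
import workcell
print([n for n in dir(workcell) if not n.startswith('__')])
print(getattr(workcell,'tip_extent',None))
E
```

```text
['PlanningError', 'camera', 'camera_info', 'get_obs', 'job_done', 'tip_extent']
0.022
```

Call:
{"method": "servo_tool", "body": {"rows": [{"offset": [0, 0, 0], "yaw": 0.101, "claw": 0}, {"offset": [0, 0, 0], "yaw": 0.101, "claw": 0}, {"offset": [0, 0, 0], "yaw": 0.101, "claw": 0}]}}

```text
time: 0.48
ee_pos: [0.1582, -0.5267, 0.2529]
tcp_rot: [-180.0, 0.0, -1.4]
wrist_force: [-0.2, 0.8, -0.0]
opening: 0.0856
grasp_force: 0.0
```

Call:
{"method": "servo_tool", "body": {"rows": [{"offset": [0.455, -0.92, -0.1], "yaw": 0, "claw": 0}, {"offset": [0.455, -0.92, -0.1], "yaw": 0, "claw": 0}, {"offset": [0.455, -0.92, -0.1], "yaw": 0, "claw": 0}]}}

```text
time: 0.85
ee_pos: [0.207, -0.4343, 0.2642]
tcp_rot: [179.9, -0.0, -1.1]
wrist_force: [0.3, -0.1, 0.0]
opening: 0.0855
grasp_force: 0.0
```

Call:
{"method": "servo_tool", "body": {"rows": [{"offset": [0.455, -0.92, -0.1], "yaw": 0, "claw": 0}, {"offset": [0.455, -0.92, -0.1], "yaw": 0, "claw": 0}]}}

```text
time: 1.1
ee_pos: [0.2542, -0.3442, 0.2732]
tcp_rot: [-180.0, 0.0, -1.3]
wrist_force: [0.0, 0.3, 0.2]
opening: 0.0853
grasp_force: 0.0
```

Call:
{"method": "servo_tool", "body": {"rows": [{"offset": [0.455, -0.92, -0.1], "yaw": 0, "claw": 0}, {"offset": [0.455, -0.92, -0.1], "yaw": 0, "claw": 0}]}}

```text
time: 1.35
ee_pos: [0.3023, -0.2531, 0.2835]
tcp_rot: [180.0, -0.0, -1.3]
wrist_force: [1.0, -0.3, -0.8]
opening: 0.0854
grasp_force: 0.0
```

Call:
{"method": "servo_tool", "body": {"rows": [{"offset": [0.455, -0.92, -0.1], "yaw": 0, "claw": 0}, {"offset": [0.455, -0.92, -0.1], "yaw": 0, "claw": 0}]}}

```text
time: 1.6
ee_pos: [0.3504, -0.1621, 0.2935]
tcp_rot: [180.0, -0.0, -1.3]
wrist_force: [0.4, -0.8, -0.0]
opening: 0.0857
grasp_force: 0.0
```

Call:
{"method": "servo_tool", "body": {"rows": [{"offset": [0.455, -0.92, -0.1], "yaw": 0, "claw": 0}, {"offset": [0.455, -0.92, -0.1], "yaw": 0, "claw": 0}]}}

```text
time: 1.85
ee_pos: [0.3984, -0.0711, 0.3033]
tcp_rot: [180.0, -0.0, -1.3]
wrist_force: [0.9, -0.6, 0.5]
opening: 0.0852
grasp_force: 0.0
```

Call:
{"method": "servo_tool", "body": {"rows": [{"offset": [0.455, -0.92, -0.1], "yaw": 0, "claw": 0}, {"offset": [0.455, -0.92, -0.1], "yaw": 0, "claw": 0}]}}

```text
time: 2.1
ee_pos: [0.4463, 0.0032, 0.3131]
tcp_rot: [-179.3, 0.0, 0.1]
wrist_force: [-0.5, -0.7, -0.0]
opening: 0.0851
grasp_force: 0.0
```

Call:
{"method": "servo_tool", "body": {"rows": [{"offset": [0.455, -0.92, -0.1], "yaw": 0, "claw": 0}, {"offset": [0.455, -0.92, -0.1], "yaw": 0, "claw": 0}]}}

```text
time: 2.35
ee_pos: [0.4936, 0.0412, 0.3236]
tcp_rot: [-177.3, 0.1, 3.6]
wrist_force: [1.0, -0.5, 0.4]
opening: 0.0853
grasp_force: 0.0
```

Call:
{"method": "servo_tool", "body": {"rows": [{"offset": [0.455, -0.92, -0.1], "yaw": 0, "claw": 0}, {"offset": [0.455, -0.92, -0.1], "yaw": 0, "claw": 0}, {"offset": [0.455, -0.92, -0.1], "yaw": 0, "claw": 0}, {"offset": [0.455, -0.92, -0.1], "yaw": 0, "claw": 0}]}}

```text
time: 2.85
ee_pos: [0.5379, 0.0888, 0.3378]
tcp_rot: [-175.4, 0.2, 7.3]
wrist_force: [-0.2, -0.2, -0.3]
opening: 0.0852
grasp_force: 0.0
```

```bash
python3 - <<'E'
from h import *
o=get_obs();print(o['time'],o['ee_pos'],o['tcp_rot'])
p,d,i,T=snap('wrist');np.savez('w1.npz',p=p,d=d,T=T)
cv2.imwrite('pics/w1.png',p[:,:,::-1])
P=cloud(d,i,T);hsv=cv2.cvtColor(p,cv2.COLOR_RGB2HSV)
m=((hsv[...,0]>8)&(hsv[...,0]<22)&(hsv[...,1]>35)&(hsv[...,1]<90)&(P[...,2]>.04)).astype(np.uint8)
m=cv2.morphologyEx(m,cv2.MORPH_OPEN,np.ones((3,3)))
n,l,st,c=cv2.connectedComponentsWithStats(m)
for k in range(1,n):
    if st[k,4]>60:
        zz=P[l==k][:,2];zt=np.percentile(zz,90);top=(l==k)&(P[...,2]>zt-.006)
        print(st[k],zt.round(4),P[top].mean(0).round(4))
E
```

```text
2.85 [0.53785467 0.08883676 0.33778509] [-1.75433320e+02  1.71840491e-01  7.31500403e+00]
[ 205   82   46   49 1400] 0.1089 [0.5847 0.144  0.1105]
[ 30  95  27  21 392] 0.0657 [0.5529 0.3791 0.0667]
[ 74 103  27  21 406] 0.0656 [0.5514 0.3225 0.0688]
[ 33 149  27  20 395] 0.0656 [0.4857 0.3819 0.0657]
[ 76 159  23  18 245] 0.0656 [0.4816 0.3265 0.0663]
```

View pics/w1.png

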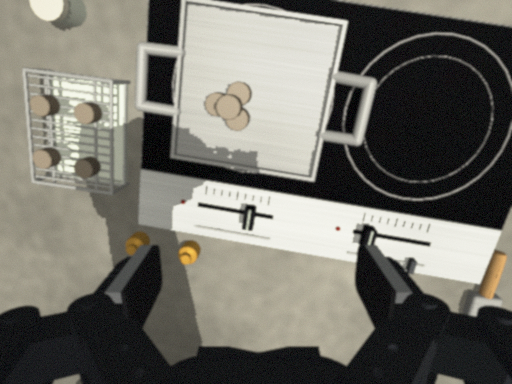

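The wrist view shows four rack slices, the heap at (229,105), the sliders and the clip at (410,265). The tool tilted along the way, so I'm checking the joints.

```bash
python3 - <<'E'
from h import *
o=get_obs();print(o['time'],o['ee_pos'],o['tcp_rot'],o['q'].round(1),o['qd'].round(1))
E
```

```text
2.9 [0.53760129 0.0886889  0.33802083] [-1.75432698e+02  1.55293603e-01  7.28001271e+00] [  7.2   7.3  22.1 105.    4.6 179.9] [-0.1 -0.7 -0.2  0.1 -0.1  0.3]
```

Call:
{"method": "servo_tool", "body": {"rows": [{"offset": [0, 0, 0], "yaw": 0, "claw": 0}, {"offset": [0, 0, 0], "yaw": 0, "claw": 0}]}}

```text
time: 3.15
ee_pos: [0.5376, 0.089, 0.3386]
tcp_rot: [-175.4, 0.1, 7.3]
wrist_force: [0.5, -0.2, 0.2]
opening: 0.0858
grasp_force: 0.0
```

```bash
python3 - <<'E'
from h import *
o=get_obs();print(o['time'],o['ee_pos'],o['tcp_rot'],o['q'].round(1),o['qd'].round(1))
E
```

```text
3.15 [0.53756126 0.08895768 0.33855894] [-1.75416577e+02  9.77441756e-02  7.25715501e+00] [  7.2   7.3  22.2 105.    4.6 179.9] [ 0.1  0.3  0.2  0.1 -0.   0.1]
```

Call:
{"method": "servo_tool", "body": {"rows": [{"offset": [0, 0, 0], "yaw": -0.5, "claw": 0}, {"offset": [0, 0, 0], "yaw": -0.5, "claw": 0}, {"offset": [0, 0, 0], "yaw": -0.5, "claw": 0}, {"offset": [0, 0, 0], "yaw": -0.5, "claw": 0}, {"offset": [0, 0, 0], "yaw": -0.5, "claw": 0}, {"offset": [0, 0, 0], "yaw": -0.5, "claw": 0}, {"offset": [0, 0, 0], "yaw": -0.5, "claw": 0}, {"offset": [0, 0, 0], "yaw": -0.5, "claw": 0}, {"offset": [0, 0, 0], "yaw": -0.5, "claw": 0}]}}

```text
time: 4.28
ee_pos: [0.5377, 0.0892, 0.3384]
tcp_rot: [-179.9, -4.6, 97.5]
wrist_force: [-0.1, -0.2, -0.5]
opening: 0.0853
grasp_force: 0.0
```

Call:
{"method": "servo_tool", "body": {"rows": [{"offset": [0, 0, 0], "yaw": -0.5, "claw": 0}, {"offset": [0, 0, 0], "yaw": -0.5, "claw": 0}, {"offset": [0, 0, 0], "yaw": -0.5, "claw": 0}, {"offset": [0, 0, 0], "yaw": -0.5, "claw": 0}, {"offset": [0, 0, 0], "yaw": -0.5, "claw": 0}, {"offset": [0, 0, 0], "yaw": -0.5, "claw": 0}, {"offset": [0, 0, 0], "yaw": -0.5, "claw": 0}, {"offset": [0, 0, 0], "yaw": -0.5, "claw": 0}, {"offset": [0, 0, 0], "yaw": -0.5, "claw": 0}, {"offset": [0, 0, 0], "yaw": -0.5, "claw": 0}]}}

```text
time: 5.52
ee_pos: [0.5377, 0.0892, 0.3384]
tcp_rot: [175.4, -0.1, -172.8]
wrist_force: [0.3, -0.2, 0.1]
opening: 0.0853
grasp_force: 0.0
```

```bash
python3 - <<'E'
from h import *
o=get_obs();print(o['time'],o['ee_pos'],o['tcp_rot'],o['q'].round(1),o['qd'].round(1))
E
```

```text
5.525 [0.53771829 0.08923675 0.33841237] [ 1.75413781e+02 -1.13560204e-01 -1.72760688e+02] [  7.2   7.3  22.2 105.    4.6  -0. ] [-0.   0.1  0.1 -0.  -0.   2.3]
```

The tilt is q6 sitting at its limit, and commands carry it along. I'll undo it with the mirrored move at the other q6 limit.

Call:
{"method": "servo_tool", "body": {"rows": [{"offset": [0, 0, 0], "yaw": -0.5, "claw": 0}, {"offset": [0, 0, 0], "yaw": -0.5, "claw": 0}, {"offset": [0, 0, 0], "yaw": -0.5, "claw": 0}, {"offset": [0, 0, 0], "yaw": -0.5, "claw": 0}, {"offset": [0, 0, 0], "yaw": -0.5, "claw": 0}, {"offset": [0, 0, 0], "yaw": -0.5, "claw": 0}, {"offset": [0, 0, 0], "yaw": -0.5, "claw": 0}, {"offset": [0, 0, 0], "yaw": -0.5, "claw": 0}, {"offset": [0, 0, 0], "yaw": -0.5, "claw": 0}]}}

```text
time: 6.65
ee_pos: [0.5378, 0.0893, 0.3383]
tcp_rot: [179.9, 4.6, -82.6]
wrist_force: [-1.1, 0.2, 0.3]
opening: 0.0854
grasp_force: 0.0
```

Call:
{"method": "servo_tool", "body": {"rows": [{"offset": [0, 0, 0], "yaw": -0.48, "claw": 0}, {"offset": [0, 0, 0], "yaw": -0.48, "claw": 0}, {"offset": [0, 0, 0], "yaw": -0.48, "claw": 0}, {"offset": [0, 0, 0], "yaw": -0.48, "claw": 0}, {"offset": [0, 0, 0], "yaw": -0.48, "claw": 0}, {"offset": [0, 0, 0], "yaw": -0.48, "claw": 0}, {"offset": [0, 0, 0], "yaw": -0.48, "claw": 0}, {"offset": [0, 0, 0], "yaw": -0.48, "claw": 0}, {"offset": [0, 0, 0], "yaw": -0.48, "claw": 0}]}}

```text
time: 7.78
ee_pos: [0.5378, 0.0893, 0.3383]
tcp_rot: [-175.4, 0.4, 3.6]
wrist_force: [0.5, 0.4, -0.1]
opening: 0.0853
grasp_force: 0.0
```

Call:
{"method": "servo_tool", "body": {"rows": [{"offset": [0, 0.9, 0], "yaw": 0, "claw": 0}, {"offset": [0, 0.9, 0], "yaw": 0, "claw": 0}, {"offset": [0, 0.9, 0], "yaw": 0, "claw": 0}]}}

```text
time: 8.15
ee_pos: [0.543, 0.0274, 0.3309]
tcp_rot: [-176.6, 0.5, 1.0]
wrist_force: [-0.6, 0.8, 0.3]
opening: 0.0855
grasp_force: 0.0
```

Call:
{"method": "servo_tool", "body": {"rows": [{"offset": [0, 0.9, 0], "yaw": 0, "claw": 0}, {"offset": [0, 0.9, 0], "yaw": 0, "claw": 0}, {"offset": [0, 0.9, 0], "yaw": 0, "claw": 0}]}}

```text
time: 8.52
ee_pos: [0.5469, -0.0174, 0.3257]
tcp_rot: [-178.5, 0.5, -2.7]
wrist_force: [-0.9, 1.3, 0.1]
opening: 0.0851
grasp_force: 0.0
```

```bash
python3 - <<'E'
from h import *
o=get_obs();print(o['time'],o['ee_pos'],o['tcp_rot'],o['q'].round(1),o['qd'].round(1))
E
```

```text
8.525 [ 0.5469237  -0.01744987  0.3257133 ] [-178.50856146    0.51915532   -2.65751403] [  -2.5    7.5   21.   104.     1.5 -179.9] [ 0.8 -0.3 -0.   0.1  0.5 -0.3]
```

Call:
{"method": "servo_tool", "body": {"rows": [{"offset": [0, 0.72, 0], "yaw": 0, "claw": 0}, {"offset": [0, 0.72, 0], "yaw": 0, "claw": 0}, {"offset": [0, 0.72, 0], "yaw": 0, "claw": 0}]}}

```text
time: 8.9
ee_pos: [0.5471, -0.0537, 0.324]
tcp_rot: [180.0, 0.5, -5.7]
wrist_force: [-0.6, -0.2, 0.2]
opening: 0.085
grasp_force: 0.0
```

Call:
{"method": "servo_tool", "body": {"rows": [{"offset": [0, 0, 0], "yaw": 0.5, "claw": 0}, {"offset": [0, 0, 0], "yaw": 0.5, "claw": 0}, {"offset": [0, 0, 0], "yaw": 0.5, "claw": 0}, {"offset": [0, 0, 0], "yaw": 0.5, "claw": 0}, {"offset": [0, 0, 0], "yaw": 0.5, "claw": 0}, {"offset": [0, 0, 0], "yaw": 0.5, "claw": 0}, {"offset": [0, 0, 0], "yaw": 0.5, "claw": 0}, {"offset": [0, 0, 0], "yaw": 0.5, "claw": 0}, {"offset": [0, 0, 0], "yaw": 0.5, "claw": 0}]}}

```text
time: 10.02
ee_pos: [0.5471, -0.0532, 0.3241]
tcp_rot: [179.5, -0.0, -95.8]
wrist_force: [-0.1, -0.3, 0.2]
opening: 0.0853
grasp_force: 0.0
```

Call:
{"method": "servo_tool", "body": {"rows": [{"offset": [0, 0, 0], "yaw": 0.475, "claw": 0}, {"offset": [0, 0, 0], "yaw": 0.475, "claw": 0}, {"offset": [0, 0, 0], "yaw": 0.475, "claw": 0}, {"offset": [0, 0, 0], "yaw": 0.475, "claw": 0}, {"offset": [0, 0, 0], "yaw": 0.475, "claw": 0}, {"offset": [0, 0, 0], "yaw": 0.475, "claw": 0}, {"offset": [0, 0, 0], "yaw": 0.475, "claw": 0}, {"offset": [0, 0, 0], "yaw": 0.475, "claw": 0}, {"offset": [0, 0, 0], "yaw": 0.475, "claw": 0}]}}

```text
time: 11.15
ee_pos: [0.5471, -0.0534, 0.3241]
tcp_rot: [180.0, -0.5, 178.9]
wrist_force: [0.5, -0.3, 0.6]
opening: 0.0853
grasp_force: 0.0
```

Call:
{"method": "servo_tool", "body": {"rows": [{"offset": [0, 1, 0], "yaw": 0, "claw": 0}, {"offset": [0, 1, 0], "yaw": 0, "claw": 0}]}}

```text
time: 11.4
ee_pos: [0.5489, 0.0478, 0.324]
tcp_rot: [180.0, -0.5, 179.1]
wrist_force: [0.7, -0.8, -0.0]
opening: 0.0853
grasp_force: 0.0
```

Call:
{"method": "servo_tool", "body": {"rows": [{"offset": [0, 1, 0], "yaw": 0, "claw": 0}, {"offset": [0, 1, 0], "yaw": 0, "claw": 0}, {"offset": [0, 1, 0], "yaw": 0, "claw": 0}]}}

```text
time: 11.78
ee_pos: [0.5508, 0.1486, 0.3235]
tcp_rot: [180.0, -0.6, 179.3]
wrist_force: [0.3, -0.1, -0.8]
opening: 0.0853
grasp_force: 0.0
```

```bash
python3 - <<'E'
from h import *
o=get_obs();print(o['time'],o['ee_pos'],o['tcp_rot'],o['q'].round(1),o['qd'].round(1))
E
```

```text
11.775 [0.55083123 0.14861713 0.3235148 ] [179.98754645  -0.58456921 179.30055947] [ 15.   10.9  24.6 104.3   0.2  15.7] [-3.  -1.  -0.6  0.3 -0.8 -1.1]
```

```bash
cat > meas.py <<'E'
from h import *
def slices(p,d,i,T,zmin=.045):
    """disc tops: colour mask -> bright top faces by depth bands -> centres on the plane of the top"""
    P=cloud(d,i,T);hsv=cv2.cvtColor(p,cv2.COLOR_RGB2HSV);out=[]
    m0=(hsv[...,0]>8)&(hsv[...,0]<22)&(hsv[...,1]>35)&(hsv[...,1]<100)&(P[...,1]>-.33)
    for zt in (.065,.089,.109):
        m=(m0&(abs(P[...,2]-zt)<.005)).astype(np.uint8)
        m=cv2.morphologyEx(m,cv2.MORPH_OPEN,np.ones((5,5)))
        n,l,st,c=cv2.connectedComponentsWithStats(m)
        for k in range(1,n):
            if st[k,4]>80:
                q=cast(c[k],zt,i,T)[0];A=P[l==k][:,:2]
                out.append((*q.round(4),st[k,4],np.ptp(A,0).round(3)))
    return out
E
python3 - <<'E'
from meas import *
p,d,i,T=snap('wrist');np.savez('w2.npz',p=p,d=d,T=T)
cv2.imwrite('pics/w2.png',p[:,:,::-1])
for s in slices(p,d,i,T):print(s)
P=cloud(d,i,T)
for uv in [(150,150),(256,200),(300,250),(100,300)]:print(uv,P[uv[1],uv[0]].round(4),p[uv[1],uv[0]])
E
```

```text
(np.float64(0.4794), np.float64(0.3297), np.float64(0.065), np.int32(291), array([0.02 , 0.022]))
(np.float64(0.4847), np.float64(0.3831), np.float64(0.065), np.int32(272), array([0.021, 0.025]))
(np.float64(0.5517), np.float64(0.3814), np.float64(0.065), np.int32(347), array([0.024, 0.024]))
(np.float64(0.549), np.float64(0.3274), np.float64(0.065), np.int32(195), array([0.019, 0.02 ]))
(np.float64(0.5675), np.float64(0.1367), np.float64(0.089), np.int32(300), array([0.021, 0.024]))
(np.float64(0.5822), np.float64(0.1646), np.float64(0.089), np.int32(266), array([0.024, 0.018]))
(np.float64(0.6019), np.float64(0.1342), np.float64(0.089), np.int32(124), array([0.017, 0.016]))
(np.float64(0.5832), np.float64(0.1452), np.float64(0.109), np.int32(430), array([0.025, 0.025]))
(150, 150) [0.5412 0.0236 0.064 ] [18 20 15]
(256, 200) [0.589  0.1457 0.1087] [191 174 150]
(300, 250) [0.6693 0.1995 0.0676] [206 202 191]
(100, 300) [0.5376 0.1006 0.3576] [19 15 20]
```

View pics/w2.png

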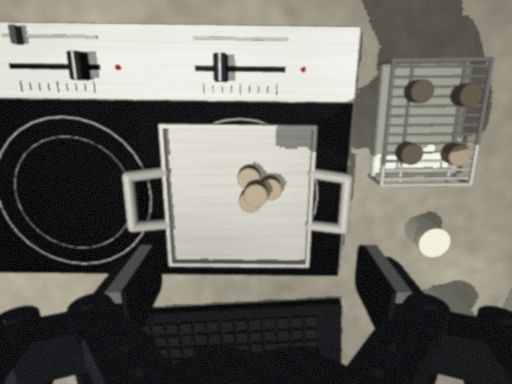

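Wrist view (robot side up, +y right): heap at (256,190) in the tray, right ring centre at about (75,190), rack slices at (419,91), (468,95), (409,153), (457,154), caps at (79,65) and (221,67), clip at (17,34). Next I'll fit the tray, ring, caps and clip.

```bash
cat >> meas.py <<'E'
def tray(p,d,i,T):
    P=cloud(d,i,T);g=p.min(2);on=(P[...,0]>.47)&(P[...,0]<.71)&(P[...,1]>-.22)&(P[...,1]<.25)&(P[...,2]>.05)&(P[...,2]<.125)
    m=(on&(g>100)).astype(np.uint8);m=cv2.morphologyEx(m,cv2.MORPH_CLOSE,np.ones((9,9)));m=cv2.morphologyEx(m,cv2.MORPH_OPEN,np.ones((35,35)))
    n,l,st,c=cv2.connectedComponentsWithStats(m);k=1+np.argmax(st[1:,4]);uv=np.argwhere(l==k)[:,::-1]
    h=cv2.convexHull(uv.astype(np.int32))[:,0];W=cast(h,.079,i,T)[:,:2].astype(np.float32)
    return cv2.minAreaRect(W)
def ring(p,d,i,T,c0):
    P=cast(np.stack(np.meshgrid(np.arange(512),np.arange(384)),-1).reshape(-1,2),.065,i,T)[:,:2]
    g=p.min(2).reshape(-1);c=np.array(c0,float);zz=cloud(d,i,T)[...,2].reshape(-1)
    for w in (.010,.006,.004,.003):
        r=np.hypot(*(P-c).T);s=(abs(r-.0915)<w)&(g>70)&(abs(zz-.065)<.006)
        A=np.c_[2*P[s],np.ones(s.sum())];b=(P[s]**2).sum(1);x=np.linalg.lstsq(A,b,rcond=None)[0];c=x[:2]
    return c,np.sqrt(x[2]+c@c),s.sum()
def blob(p,d,i,T,c,zt,tol,win):
    P=cloud(d,i,T);s=(abs(P[...,0]-c[0])<win[0])&(abs(P[...,1]-c[1])<win[1])&(abs(P[...,2]-zt)<tol)
    return P[s].mean(0).round(4),np.ptp(P[s],0).round(4),s.sum()
E
python3 - <<'E'
from meas import *
f=np.load('w2.npz');i=camera_info('wrist')
print('tray w',tray(f['p'],f['d'],i,f['T']));print('ring w',ring(f['p'],f['d'],i,f['T'],(.582,-.074)))
t=np.load('top0.npz');j=camera_info('top');print('tray t',tray(t['p'],t['d'],j,j['cam_to_world']));print('ring t',ring(t['p'],t['d'],j,j['cam_to_world'],(.582,-.074)))
for nm,p,d,I,T in (('w',f['p'],f['d'],i,f['T']),('t',t['p'],t['d'],j,j['cam_to_world'])):
    P=cloud(d,I,T)
    print(nm,'capL',blob(p,d,I,T,(.448,.111),.090,.004,(.03,.03)),'capR',blob(p,d,I,T,(.447,-.033),.09,.004,(.03,.03)),'clip',blob(p,d,I,T,(.416,-.099),.078,.004,(.02,.02)))
    print('handleL',blob(p,d,I,T,(.585,.25),.095,.005,(.025,.02)),'handleR',blob(p,d,I,T,(.58,.008),.095,.005,(.025,.02)))
    m=(abs(P[...,2]-.065)<.005)&(P[...,1]>-.21)&(P[...,1]<.265)&(P[...,0]>.38)&(P[...,0]<.72)
    print('plate',cv2.minAreaRect(P[m][:,:2].astype(np.float32)))
E
```

```text
tray w ((0.596443235874176, 0.12568029761314392), (0.17967362701892853, 0.17837943136692047), 89.20442962646484)
ring w (array([ 0.59339356, -0.0730882 ]), np.float64(0.09149112403946238), np.int64(1174))
tray t ((0.5977151393890381, 0.1268533319234848), (0.17158284783363342, 0.1802508682012558), 1.3766143321990967)
ring t (array([ 0.59394284, -0.07220192]), np.float64(0.09174511974560261), np.int64(123))
w capL (array([0.4532, 0.1111, 0.0881]), array([0.0279, 0.0137, 0.0044]), np.int64(386)) capR (array([ 0.4494, -0.0354,  0.0879]), array([0.0278, 0.0145, 0.0047]), np.int64(390)) clip (array([ 0.4179, -0.0988,  0.0767]), array([0.0182, 0.0087, 0.0048]), np.int64(160))
handleL (array([0.5867, 0.2454, 0.093 ]), array([0.0437, 0.0197, 0.0057]), np.int64(403)) handleR (array([0.5813, 0.0055, 0.0928]), array([0.0442, 0.0189, 0.0057]), np.int64(410))
plate ((0.5559192895889282, 0.036673322319984436), (0.4384433627128601, 0.29566431045532227), 88.54048919677734)
t capL (array([0.4526, 0.1115, 0.0893]), array([0.0254, 0.0121, 0.0069]), np.int64(48)) capR (array([ 0.4498, -0.0348,  0.0894]), array([0.0261, 0.0117, 0.0072]), np.int64(43)) clip (array([ 0.4184, -0.098 ,  0.0774]), array([0.0144, 0.0062, 0.0074]), np.int64(17))
handleL (array([0.5861, 0.2459, 0.0938]), array([0.0436, 0.0177, 0.0096]), np.int64(64)) handleR (array([0.5821, 0.0057, 0.0936]), array([0.0434, 0.0253, 0.0093]), np.int64(66))
plate ((0.5554298758506775, 0.02843315899372101), (0.45709893107414246, 0.29804420471191406), 88.59651947021484)
```

```bash
cat > plan.py <<'E'
from h import *
C=np.array([.597,.126]);a=np.radians(-1.45);X=np.array([np.cos(a),np.sin(a)]);Y=np.array([-np.sin(a),np.cos(a)])
def cell(x,y,c=C): return c+x*X+y*Y
def legs(wps,start=None,yaw=None):
    """waypoints world -> tool-axis offsets (full-scale units) for successive calls, split at 0.1 m"""
    o=get_obs();T=T_tool(o);p=o['ee_pos'] if start is None else np.array(start,float)
    M=T[:3,:3] if yaw is None else R.from_euler('xyz',[180,0,yaw],degrees=True).as_matrix()
    for w in wps:
        v=M.T@(np.array(w)-p)*10;n=int(np.ceil(abs(v).max()/1.0001));n=max(n,1)
        print(np.round(w,4),n,'x',np.round(v/n,3));p=np.array(w,float)
    return p
E
python3 - <<'E'
from plan import *
print(get_obs()['ee_pos'])
t=cell(.054,-.052)
legs([(.5832,.1452,.16),(.5832,.1452,.120),(.5832,.1452,.15),(*t,.15),(*t,.1015),(*t,.15)])
E
```

```text
[0.55093403 0.1471835  0.32368453]
[0.5832 0.1452 0.16  ] 2 x [-0.17  -0.007  0.817]
[0.5832 0.1452 0.12  ] 1 x [-0.004  0.     0.4  ]
[0.5832 0.1452 0.15  ] 1 x [ 0.003 -0.    -0.3  ]
[0.6497 0.0727 0.15  ] 1 x [-0.675 -0.716 -0.007]
[0.6497 0.0727 0.1015] 1 x [-0.005  0.     0.485]
[0.6497 0.0727 0.15  ] 1 x [ 0.005 -0.    -0.485]
```

Call:
{"method": "servo_tool", "body": {"rows": [{"offset": [-0.17, -0.007, 0.817], "yaw": 0, "claw": 0.45}, {"offset": [-0.17, -0.007, 0.817], "yaw": 0, "claw": 0.45}], "squeeze": 40}}

```text
time: 12.08
ee_pos: [0.5668, 0.1435, 0.2384]
tcp_rot: [-179.9, -0.8, 178.9]
wrist_force: [0.2, -0.2, 1.0]
opening: 0.0516
grasp_force: 0.0
```

Call:
{"method": "servo_tool", "body": {"rows": [{"offset": [-0.17, -0.007, 0.817], "yaw": 0, "claw": 0.45}, {"offset": [-0.17, -0.007, 0.817], "yaw": 0, "claw": 0.45}, {"offset": [-0.17, -0.007, 0.817], "yaw": 0, "claw": 0.45}, {"offset": [-0.17, -0.007, 0.817], "yaw": 0, "claw": 0.45}]}}

```text
time: 12.58
ee_pos: [0.584, 0.1431, 0.1619]
tcp_rot: [180.0, -0.4, 178.8]
wrist_force: [0.6, -0.7, -0.2]
opening: 0.0469
grasp_force: 0.0
```

```bash
python3 - <<'E'
from meas import *
o=get_obs();print(o['ee_pos'],o['tcp_rot'],o['opening'])
p,d,i,T=snap('wrist');cv2.imwrite('pics/w3.png',p[:,:,::-1])
for s in slices(p,d,i,T):print(*s)
E
```

```text
[0.58403165 0.14310206 0.16187612] [179.98843145  -0.44115458 178.82887659] 0.04687100137160611
0.5682 0.137 0.089 643 [0.022 0.023]
0.576 0.162 0.089 206 [0.011 0.011]
0.5808 0.1703 0.089 96 [0.01  0.004]
0.5893 0.1634 0.089 239 [0.014 0.01 ]
0.6008 0.1321 0.089 296 [0.02  0.014]
0.5847 0.147 0.109 903 [0.026 0.022]
0.5803 0.1368 0.109 181 [0.013 0.007]
```

View pics/w3.png

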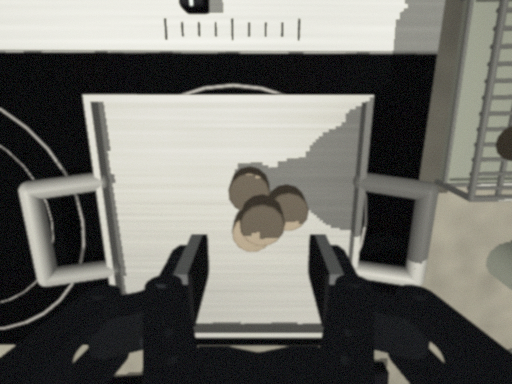

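The top slice of the heap is at (262,220), between the open fingers, with the three lower ones around it. I'll grip and place it.

Call:
{"method": "servo_tool", "body": {"rows": [{"offset": [0, 0.019, 0.42], "yaw": 0, "claw": 0.45}, {"offset": [0, 0.019, 0.42], "yaw": 0, "claw": 0.45}, {"offset": [0, 0.019, 0.42], "yaw": 0, "claw": 1}, {"offset": [0, 0.019, 0.42], "yaw": 0, "claw": 1}, {"offset": [0, 0.019, 0.42], "yaw": 0, "claw": 1}, {"offset": [0, 0.019, 0.42], "yaw": 0, "claw": 1}, {"offset": [0, 0.019, 0.1], "yaw": 0, "claw": 1}, {"offset": [0, 0.019, 0.1], "yaw": 0, "claw": 1}]}}

```text
time: 13.62
ee_pos: [0.585, 0.1456, 0.1538]
tcp_rot: [179.9, -0.3, 178.8]
wrist_force: [0.1, 0.3, -0.4]
opening: 0.0239
grasp_force: 39.2
```

Call:
{"method": "servo_tool", "body": {"rows": [{"offset": [-0.66, -0.72, 0], "yaw": 0, "claw": 1}, {"offset": [-0.66, -0.72, 0], "yaw": 0, "claw": 1}, {"offset": [-0.66, -0.72, 0], "yaw": 0, "claw": 1}]}}

```text
time: 14.0
ee_pos: [0.6492, 0.07, 0.1488]
tcp_rot: [-180.0, -0.6, 178.6]
wrist_force: [-1.0, 0.2, 0.0]
opening: 0.0235
grasp_force: 39.3
```

```bash
python3 - <<'E'
from plan import *
o=get_obs();print(o['ee_pos'],o['tcp_rot'],o['opening'],o['grasp_force'])
t=cell(.054,-.052)
legs([(*t,.101)])
E
```

```text
[0.64915722 0.06998867 0.1488078 ] [-179.96478574   -0.56743677  178.64571186] 0.02350659355820997 39.31139588356018
[0.6497 0.0727 0.101 ] 1 x [-0.009  0.027  0.478]
```

Call:
{"method": "servo_tool", "body": {"rows": [{"offset": [-0.009, 0.027, 0.478], "yaw": 0, "claw": 1}, {"offset": [-0.009, 0.027, 0.478], "yaw": 0, "claw": 1}, {"offset": [-0.009, 0.027, 0.478], "yaw": 0, "claw": 1}, {"offset": [-0.009, 0.027, 0.478], "yaw": 0, "claw": 0.58}, {"offset": [-0.009, 0.027, 0.478], "yaw": 0, "claw": 0.58}, {"offset": [-0.009, 0.027, 0.478], "yaw": 0, "claw": 0.58}, {"offset": [-0.009, 0.027, 0], "yaw": 0, "claw": 0.5}, {"offset": [-0.009, 0.027, 0], "yaw": 0, "claw": 0.5}]}}

```text
time: 15.0
ee_pos: [0.6506, 0.0748, 0.1539]
tcp_rot: [180.0, -0.2, 178.8]
wrist_force: [0.6, 0.1, 0.8]
opening: 0.0423
grasp_force: 0.0
```

Call:
{"method": "servo_tool", "body": {"rows": [{"offset": [0.35, 0.72, -0.5], "yaw": 0, "claw": 0.45}, {"offset": [0.35, 0.72, -0.5], "yaw": 0, "claw": 0.45}, {"offset": [0.35, 0.72, -0.5], "yaw": 0, "claw": 0.45}, {"offset": [0.35, 0.72, -0.5], "yaw": 0, "claw": 0.45}]}}

```text
time: 15.5
ee_pos: [0.616, 0.147, 0.199]
tcp_rot: [-180.0, -0.6, 178.8]
wrist_force: [0.3, 0.4, 0.8]
opening: 0.0468
grasp_force: 0.0
```

```bash
python3 - <<'E'
from meas import *
o=get_obs();print(o['time'],o['ee_pos'],o['tcp_rot'],o['opening'])
p,d,i,T=snap('wrist');cv2.imwrite('pics/w4.png',p[:,:,::-1])
for s in slices(p,d,i,T):print(*s)
t=tray(p,d,i,T);print(t)
E
```

```text
15.5 [0.61601842 0.14698973 0.19897337] [-179.95545035   -0.59149348  178.79907377] 0.04680947876643402
0.5489 0.3279 0.065 367 [0.022 0.015]
0.5704 0.1375 0.089 1003 [0.024 0.024]
0.5825 0.1609 0.089 902 [0.024 0.024]
0.5969 0.1369 0.089 730 [0.025 0.023]
0.6486 0.0748 0.089 710 [0.025 0.023]
((0.5972444415092468, 0.12397945672273636), (0.17563489079475403, 0.1758769303560257), 88.46065521240234)
```

View pics/w4.png

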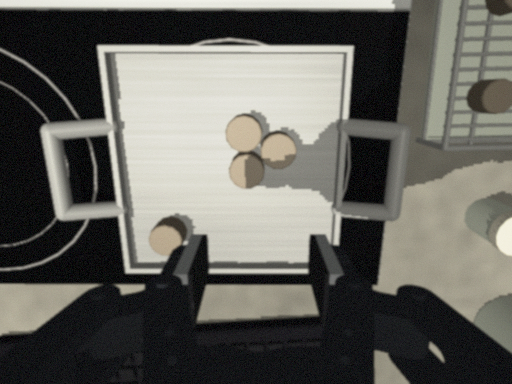

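All four slices are clean: A at (244,132), B at (278,149), C at (247,170), D placed at (166,236). I'll take B next with a 90° turn, then A with no turn, and leave C near the centre.

```bash
sed -i 's/C=np.array(\[.597,.126\])/C=np.array([.597,.125])/' plan.py; python3 - <<'E'
from plan import *
print('turn first to here')
p=legs([(.5825,.1648,.135)])
print('in yaw 88.8');t=cell(.054,.052);legs([(.5825,.1648,.1),(.5825,.1648,.15)],p,88.8)
print('turn back during');p=legs([(*t,.15)],(.5825,.1648,.15),88.8)
print('yaw 178.8');s=cell(-.054,-.052);legs([(*t,.101),(*t,.15),(.5704,.1375,.15),(.5704,.1375,.1),(.5704,.1375,.15),(*s,.15),(*s,.101),(*s,.15)],p,178.8)
E
```

```text
turn first to here
[0.5825 0.1648 0.135 ] 1 x [0.332 0.175 0.64 ]
in yaw 88.8
[0.5825 0.1648 0.1   ] 1 x [ 0.   -0.    0.35]
[0.5825 0.1648 0.15  ] 1 x [ 0.   0.  -0.5]
turn back during
[0.6523 0.1756 0.15  ] 1 x [0.123 0.696 0.   ]
yaw 178.8
[0.6523 0.1756 0.101 ] 1 x [ 0.   -0.    0.49]
[0.6523 0.1756 0.15  ] 1 x [ 0.    0.   -0.49]
[0.5704 0.1375 0.15  ] 1 x [ 0.811 -0.398 -0.   ]
[0.5704 0.1375 0.1   ] 1 x [ 0.  -0.   0.5]
[0.5704 0.1375 0.15  ] 1 x [ 0.   0.  -0.5]
[0.5417 0.0744 0.15  ] 1 x [ 0.274 -0.637 -0.   ]
[0.5417 0.0744 0.101 ] 1 x [ 0.   -0.    0.49]
[0.5417 0.0744 0.15  ] 1 x [ 0.    0.   -0.49]
```

Call:
{"method": "servo_tool", "body": {"rows": [{"offset": [0.332, 0.175, 0], "yaw": 0.5, "claw": 0.45}, {"offset": [0.332, 0.175, 0.2], "yaw": 0.5, "claw": 0.45}, {"offset": [0.332, 0.175, 0.4], "yaw": 0.5, "claw": 0.45}, {"offset": [0.332, 0.175, 0.64], "yaw": 0.5, "claw": 0.45}, {"offset": [0.332, 0.175, 0.64], "yaw": 0.5, "claw": 0.45}, {"offset": [0.332, 0.175, 0.64], "yaw": 0.5, "claw": 0.45}, {"offset": [0.332, 0.175, 0.64], "yaw": 0.5, "claw": 0.45}, {"offset": [0.332, 0.175, 0.64], "yaw": 0.5, "claw": 0.45}, {"offset": [0.332, 0.175, 0.64], "yaw": 0.5, "claw": 0.45}, {"offset": [0.332, 0.175, 0.64], "yaw": 0.5, "claw": 0.45}]}}

```text
time: 16.8
ee_pos: [0.5826, 0.1646, 0.1352]
tcp_rot: [-179.4, 0.0, 88.8]
wrist_force: [0.8, -0.3, -0.2]
opening: 0.047
grasp_force: 0.0
```

```bash
python3 - <<'E'
from plan import *
print(get_obs()['tcp_rot'],get_obs()['opening'])
p=legs([(.5825,.1648,.1)])
E
```

```text
[-1.79376408e+02  4.65759867e-02  8.87614833e+01] 0.04701263536342369
[0.5825 0.1648 0.1   ] 1 x [0.002 0.003 0.352]
```

Call:
{"method": "servo_tool", "body": {"rows": [{"offset": [0, 0, 0.35], "yaw": 0, "claw": 0.45}, {"offset": [0, 0, 0.35], "yaw": 0, "claw": 0.45}, {"offset": [0, 0, 0.35], "yaw": 0, "claw": 1}, {"offset": [0, 0, 0.35], "yaw": 0, "claw": 1}, {"offset": [0, 0, 0.35], "yaw": 0, "claw": 1}, {"offset": [0, 0, 0.35], "yaw": 0, "claw": 1}, {"offset": [0, 0, -0.15], "yaw": 0, "claw": 1}, {"offset": [0, 0, -0.15], "yaw": 0, "claw": 1}]}}

```text
time: 17.8
ee_pos: [0.5842, 0.1661, 0.1553]
tcp_rot: [-179.8, -0.1, 88.8]
wrist_force: [0.8, 0.1, -0.2]
opening: 0.0236
grasp_force: 39.3
```

Call:
{"method": "servo_tool", "body": {"rows": [{"offset": [0.12, 0.66, 0], "yaw": -0.5, "claw": 1}, {"offset": [0.12, 0.66, 0], "yaw": -0.5, "claw": 1}, {"offset": [0.12, 0.66, 0], "yaw": -0.5, "claw": 1}, {"offset": [0.12, 0.66, 0], "yaw": -0.5, "claw": 1}, {"offset": [0.12, 0.66, 0], "yaw": -0.5, "claw": 1}, {"offset": [0.12, 0.66, 0], "yaw": -0.5, "claw": 1}, {"offset": [0.12, 0.66, 0], "yaw": -0.5, "claw": 1}, {"offset": [0.12, 0.66, 0], "yaw": -0.5, "claw": 1}, {"offset": [0.12, 0.66, 0], "yaw": -0.5, "claw": 1}, {"offset": [0.12, 0.66, 0], "yaw": -0.5, "claw": 1}]}}

```text
time: 19.05
ee_pos: [0.6488, 0.1762, 0.1499]
tcp_rot: [-180.0, -0.6, 178.8]
wrist_force: [0.5, -0.1, -0.3]
opening: 0.0235
grasp_force: 39.5
```

Call:
{"method": "servo_tool", "body": {"rows": [{"offset": [0, 0, 0.49], "yaw": 0, "claw": 1}, {"offset": [0, 0, 0.49], "yaw": 0, "claw": 1}, {"offset": [0, 0, 0.49], "yaw": 0, "claw": 1}, {"offset": [0, 0, 0.49], "yaw": 0, "claw": 0.58}, {"offset": [0, 0, 0.49], "yaw": 0, "claw": 0.58}, {"offset": [0, 0, 0.49], "yaw": 0, "claw": 0.58}, {"offset": [0, 0, 0], "yaw": 0, "claw": 0.5}, {"offset": [0, 0, 0], "yaw": 0, "claw": 0.5}]}}

```text
time: 20.05
ee_pos: [0.6505, 0.1766, 0.1552]
tcp_rot: [179.9, -0.2, 178.8]
wrist_force: [-0.2, -0.3, 0.4]
opening: 0.043
grasp_force: 0.0
```

Call:
{"method": "servo_tool", "body": {"rows": [{"offset": [0.78, -0.4, 0], "yaw": 0, "claw": 0.45}, {"offset": [0.78, -0.4, 0], "yaw": 0, "claw": 0.45}, {"offset": [0.78, -0.4, 0], "yaw": 0, "claw": 0.45}]}}

```text
time: 20.42
ee_pos: [0.5691, 0.1373, 0.1516]
tcp_rot: [-180.0, -0.5, 178.8]
wrist_force: [0.5, 0.6, 0.1]
opening: 0.0469
grasp_force: 0.0
```

```bash
python3 - <<'E'
from plan import *
from meas import slices
print(get_obs()['tcp_rot'],get_obs()['opening'])
s=cell(-.054,-.052)
p=legs([(.5704,.1375,.1),(.5704,.1375,.15),(*s,.15),(*s,.101)])
for s in slices(*snap('wrist')):print(*s)
E
```

```text
[-179.98490172   -0.53037983  178.7669047 ] 0.04685772482942689
[0.5704 0.1375 0.1   ] 1 x [-0.018  0.003  0.516]
[0.5704 0.1375 0.15  ] 1 x [ 0.005 -0.    -0.5  ]
[0.5417 0.0744 0.15  ] 1 x [ 0.273 -0.637  0.003]
[0.5417 0.0744 0.101 ] 1 x [-0.005  0.     0.49 ]
0.5709 0.1369 0.089 956 [0.024 0.023]
0.5967 0.1383 0.089 1178 [0.025 0.024]
0.6507 0.1708 0.089 430 [0.02  0.013]
```

Call:
{"method": "servo_tool", "body": {"rows": [{"offset": [-0.016, 0, 0.516], "yaw": 0, "claw": 0.45}, {"offset": [-0.016, 0, 0.516], "yaw": 0, "claw": 0.45}, {"offset": [-0.016, 0, 0.516], "yaw": 0, "claw": 1}, {"offset": [-0.016, 0, 0.516], "yaw": 0, "claw": 1}, {"offset": [-0.016, 0, 0.516], "yaw": 0, "claw": 1}, {"offset": [-0.016, 0, 0.516], "yaw": 0, "claw": 1}, {"offset": [-0.016, 0, 0], "yaw": 0, "claw": 1}, {"offset": [-0.016, 0, 0], "yaw": 0, "claw": 1}]}}

```text
time: 21.48
ee_pos: [0.5735, 0.1382, 0.156]
tcp_rot: [179.9, -0.2, 178.8]
wrist_force: [0.3, 0.2, -0.6]
opening: 0.0237
grasp_force: 39.3
```

Call:
{"method": "servo_tool", "body": {"rows": [{"offset": [0.273, -0.637, 0], "yaw": 0, "claw": 1}, {"offset": [0.273, -0.637, 0], "yaw": 0, "claw": 1}, {"offset": [0.273, -0.637, 0], "yaw": 0, "claw": 1}]}}

```text
time: 21.85
ee_pos: [0.5432, 0.0744, 0.1517]
tcp_rot: [-180.0, -0.5, 178.7]
wrist_force: [-0.4, 0.2, -0.8]
opening: 0.0237
grasp_force: 39.4
```

Call:
{"method": "servo_tool", "body": {"rows": [{"offset": [0, 0, 0.505], "yaw": 0, "claw": 1}, {"offset": [0, 0, 0.505], "yaw": 0, "claw": 1}, {"offset": [0, 0, 0.505], "yaw": 0, "claw": 1}, {"offset": [0, 0, 0.505], "yaw": 0, "claw": 0.58}, {"offset": [0, 0, 0.505], "yaw": 0, "claw": 0.58}, {"offset": [0, 0, 0.505], "yaw": 0, "claw": 0.58}, {"offset": [0, 0, 0], "yaw": 0, "claw": 0.5}, {"offset": [0, 0, 0], "yaw": 0, "claw": 0.5}]}}

```text
time: 22.85
ee_pos: [0.5448, 0.0749, 0.1557]
tcp_rot: [180.0, -0.2, 178.8]
wrist_force: [-0.9, 0.5, 0.4]
opening: 0.0428
grasp_force: 0.0
```

Call:
{"method": "servo_tool", "body": {"rows": [{"offset": [-0.02, 0.846, 0], "yaw": 0, "claw": 0.45}, {"offset": [-0.02, 0.846, 0], "yaw": 0, "claw": 0.45}]}}

```text
time: 23.1
ee_pos: [0.5468, 0.1613, 0.1512]
tcp_rot: [180.0, -0.6, 178.9]
wrist_force: [-0.1, -0.3, -0.5]
opening: 0.0469
grasp_force: 0.0
```

Call:
{"method": "servo_tool", "body": {"rows": [{"offset": [-0.02, 0.846, 0], "yaw": 0, "claw": 0.45}, {"offset": [-0.02, 0.846, 0], "yaw": 0, "claw": 0.45}]}}

```text
time: 23.35
ee_pos: [0.5503, 0.2462, 0.1508]
tcp_rot: [-180.0, -0.6, 178.9]
wrist_force: [-0.7, 0.3, 0.1]
opening: 0.0467
grasp_force: 0.0
```

Call:
{"method": "servo_tool", "body": {"rows": [{"offset": [-0.02, 0.846, 0], "yaw": 0, "claw": 0.45}, {"offset": [-0.02, 0.846, 0], "yaw": 0, "claw": 0.45}, {"offset": [-0.02, 0.846, 0], "yaw": 0, "claw": 0.45}, {"offset": [-0.02, 0.846, 0], "yaw": 0, "claw": 0.45}]}}

```text
time: 23.85
ee_pos: [0.5545, 0.3272, 0.1513]
tcp_rot: [-179.9, -0.6, 178.8]
wrist_force: [-0.0, -0.2, 0.2]
opening: 0.047
grasp_force: 0.0
```

```bash
python3 - <<'E'
from plan import *
from meas import slices
o=get_obs();print(o['tcp_rot'],o['opening'],o['ee_pos'],o['q'].round(0))
for s in slices(*snap('wrist')):print(*s)
for s in slices(*snap('top')):print('top',*s)
E
```

```text
[-179.94347721   -0.5672775   178.76394336] 0.04700193208929264 [0.5545097  0.32715032 0.15132111] [30. 18. 13. 86.  0. 32.]
0.4793 0.33 0.065 1360 [0.024 0.024]
0.484 0.3836 0.065 1349 [0.024 0.025]
0.543 0.3317 0.065 190 [0.012 0.012]
0.5441 0.3846 0.065 176 [0.009 0.012]
0.5429 0.321 0.065 87 [0.005 0.008]
0.5539 0.3268 0.065 336 [0.016 0.02 ]
0.5563 0.383 0.065 374 [0.015 0.02 ]
```

```bash
python3 - <<'E'
from plan import *
p=None
for r,c in zip([(.5496,.328),(.5522,.3825),(.4793,.33),(.4842,.3834)],[(.054,0),(-.054,.052),(0,-.054),(-.054,0)]):
    t=cell(*c);print('--');p=legs([(*r,.15),(*r,.076),(*r,.15),(*t,.15),(*t,.101),(*t,.15)],p,178.77)
E
```

```text
--
[0.5496 0.328  0.15  ] 1 x [0.051 0.009 0.017]
[0.5496 0.328  0.076 ] 1 x [ 0.   -0.    0.74]
[0.5496 0.328  0.15  ] 1 x [-0.    0.   -0.74]
[0.651  0.1236 0.15  ] 3 x [-0.352 -0.674 -0.   ]
[0.651  0.1236 0.101 ] 1 x [ 0.   -0.    0.49]
[0.651  0.1236 0.15  ] 1 x [-0.    0.   -0.49]
--
[0.5522 0.3825 0.15  ] 3 x [0.348 0.856 0.   ]
[0.5522 0.3825 0.076 ] 1 x [ 0.   -0.    0.74]
[0.5522 0.3825 0.15  ] 1 x [-0.    0.   -0.74]
[0.5443 0.1783 0.15  ] 3 x [ 0.012 -0.681 -0.   ]
[0.5443 0.1783 0.101 ] 1 x [ 0.   -0.    0.49]
[0.5443 0.1783 0.15  ] 1 x [-0.    0.   -0.49]
--
[0.4793 0.33   0.15  ] 2 x [0.341 0.751 0.   ]
[0.4793 0.33   0.076 ] 1 x [ 0.   -0.    0.74]
[0.4793 0.33   0.15  ] 1 x [-0.    0.   -0.74]
[0.5956 0.071  0.15  ] 3 x [-0.406 -0.855 -0.   ]
[0.5956 0.071  0.101 ] 1 x [ 0.   -0.    0.49]
[0.5956 0.071  0.15  ] 1 x [-0.    0.   -0.49]
--
[0.4842 0.3834 0.15  ] 4 x [0.295 0.775 0.   ]
[0.4842 0.3834 0.076 ] 1 x [ 0.   -0.    0.74]
[0.4842 0.3834 0.15  ] 1 x [-0.    0.   -0.74]
[0.543  0.1264 0.15  ] 3 x [-0.214 -0.852 -0.   ]
[0.543  0.1264 0.101 ] 1 x [ 0.   -0.    0.49]
[0.543  0.1264 0.15  ] 1 x [-0.    0.   -0.49]
```

Call:
{"method": "servo_tool", "body": {"rows": [{"offset": [0.05, 0.009, 0.757], "yaw": 0, "claw": 0.45}, {"offset": [0.05, 0.009, 0.757], "yaw": 0, "claw": 0.45}, {"offset": [0.05, 0.009, 0.757], "yaw": 0, "claw": 0.45}, {"offset": [0.05, 0.009, 0.757], "yaw": 0, "claw": 1}, {"offset": [0.05, 0.009, 0.757], "yaw": 0, "claw": 1}, {"offset": [0.05, 0.009, 0.757], "yaw": 0, "claw": 1}, {"offset": [0.05, 0.009, 0.757], "yaw": 0, "claw": 1}, {"offset": [0.05, 0.009, 0.017], "yaw": 0, "claw": 1}, {"offset": [0.05, 0.009, 0.017], "yaw": 0, "claw": 1}, {"offset": [0.05, 0.009, 0.017], "yaw": 0, "claw": 1}]}}

```text
time: 25.2
ee_pos: [0.5502, 0.3298, 0.1517]
tcp_rot: [179.9, -0.4, 178.8]
wrist_force: [-0.3, -0.3, -0.9]
opening: 0.0235
grasp_force: 39.3
```

Call:
{"method": "servo_tool", "body": {"rows": [{"offset": [-0.352, -0.674, 0], "yaw": 0, "claw": 1}, {"offset": [-0.352, -0.674, 0], "yaw": 0, "claw": 1}]}}

```text
time: 25.45
ee_pos: [0.5837, 0.2586, 0.1479]
tcp_rot: [-179.9, -0.6, 178.7]
wrist_force: [0.1, 0.2, -0.2]
opening: 0.0237
grasp_force: 39.4
```

Call:
{"method": "servo_tool", "body": {"rows": [{"offset": [-0.352, -0.674, 0], "yaw": 0, "claw": 1}, {"offset": [-0.352, -0.674, 0], "yaw": 0, "claw": 1}]}}

```text
time: 25.7
ee_pos: [0.6176, 0.1905, 0.1478]
tcp_rot: [-179.9, -0.6, 178.6]
wrist_force: [0.1, 0.1, -0.2]
opening: 0.0236
grasp_force: 39.4
```

Call:
{"method": "servo_tool", "body": {"rows": [{"offset": [-0.352, -0.674, 0], "yaw": 0, "claw": 1}, {"offset": [-0.352, -0.674, 0], "yaw": 0, "claw": 1}, {"offset": [-0.352, -0.674, 0], "yaw": 0, "claw": 1}, {"offset": [-0.352, -0.674, 0], "yaw": 0, "claw": 1}]}}

```text
time: 26.2
ee_pos: [0.6502, 0.1264, 0.1486]
tcp_rot: [-180.0, -0.6, 178.9]
wrist_force: [-0.8, 0.6, -0.2]
opening: 0.0237
grasp_force: 39.4
```

```bash
python3 - <<'E'
from plan import *
from meas import slices
o=get_obs();print(o['tcp_rot'],o['opening'],o['ee_pos'],o['grasp_force'])
for s in slices(*snap('wrist')):print(*s)
legs([(*cell(.054,0),.101)])
E
```

```text
[-179.99946577   -0.58605511  178.86189119] 0.023749547186395454 [0.65015278 0.12635534 0.14855633] 39.4479364156723
0.5456 0.0756 0.089 2176 [0.025 0.026]
0.5974 0.1383 0.089 1649 [0.024 0.025]
0.6494 0.0755 0.089 1384 [0.025 0.026]
0.647 0.1724 0.089 267 [0.011 0.018]
0.6562 0.1783 0.089 538 [0.019 0.022]
[0.651  0.1236 0.101 ] 1 x [-0.013 -0.028  0.477]
```

Call:
{"method": "servo_tool", "body": {"rows": [{"offset": [-0.013, -0.015, 0.477], "yaw": 0, "claw": 1}, {"offset": [-0.013, -0.015, 0.477], "yaw": 0, "claw": 1}, {"offset": [-0.013, -0.015, 0.477], "yaw": 0, "claw": 1}, {"offset": [-0.013, -0.015, 0.477], "yaw": 0, "claw": 0.58}, {"offset": [-0.013, -0.015, 0.477], "yaw": 0, "claw": 0.58}, {"offset": [-0.013, -0.015, 0.477], "yaw": 0, "claw": 0.58}, {"offset": [-0.013, -0.015, -0.02], "yaw": 0, "claw": 0.5}, {"offset": [-0.013, -0.015, -0.02], "yaw": 0, "claw": 0.5}]}}

```text
time: 27.25
ee_pos: [0.6537, 0.1236, 0.1554]
tcp_rot: [179.9, -0.2, 178.8]
wrist_force: [0.7, 0.1, 0.7]
opening: 0.0428
grasp_force: 0.0
```

Call:
{"method": "servo_tool", "body": {"rows": [{"offset": [0.348, 0.853, 0], "yaw": 0, "claw": 0.45}, {"offset": [0.348, 0.853, 0], "yaw": 0, "claw": 0.45}]}}

```text
time: 27.5
ee_pos: [0.6182, 0.2112, 0.1509]
tcp_rot: [-180.0, -0.6, 178.8]
wrist_force: [0.6, -0.3, -0.4]
opening: 0.047
grasp_force: 0.0
```

Call:
{"method": "servo_tool", "body": {"rows": [{"offset": [0.348, 0.853, 0], "yaw": 0, "claw": 0.45}, {"offset": [0.348, 0.853, 0], "yaw": 0, "claw": 0.45}]}}

```text
time: 27.75
ee_pos: [0.5848, 0.2978, 0.151]
tcp_rot: [-180.0, -0.6, 178.9]
wrist_force: [0.9, -0.9, -0.9]
opening: 0.0469
grasp_force: 0.0
```

Call:
{"method": "servo_tool", "body": {"rows": [{"offset": [0.348, 0.853, 0], "yaw": 0, "claw": 0.45}, {"offset": [0.348, 0.853, 0], "yaw": 0, "claw": 0.45}, {"offset": [0.348, 0.853, 0], "yaw": 0, "claw": 0.45}, {"offset": [0.348, 0.853, 0], "yaw": 0, "claw": 0.45}]}}

```text
time: 28.25
ee_pos: [0.5532, 0.3809, 0.1514]
tcp_rot: [-180.0, -0.6, 178.8]
wrist_force: [0.6, 0.4, -0.5]
opening: 0.0472
grasp_force: 0.0
```

```bash
python3 - <<'E'
from plan import *
from meas import slices
o=get_obs();print(o['tcp_rot'],o['opening'],o['ee_pos'],o['grasp_force'])
for s in slices(*snap('wrist')):print(*s)
legs([(.5522,.3825,.076)])
E
```

```text
[-179.95583417   -0.55664937  178.78659219] 0.04717557744496693 [0.55324059 0.38085759 0.15143784] 0.0
0.4793 0.3309 0.065 1427 [0.024 0.026]
0.4841 0.3845 0.065 1310 [0.024 0.024]
0.5536 0.3811 0.065 663 [0.023 0.022]
[0.5522 0.3825 0.076 ] 1 x [0.006 0.02  0.756]
```

Call:
{"method": "servo_tool", "body": {"rows": [{"offset": [0.003, 0.01, 0.756], "yaw": 0, "claw": 0.45}, {"offset": [0.003, 0.01, 0.756], "yaw": 0, "claw": 0.45}, {"offset": [0.003, 0.01, 0.756], "yaw": 0, "claw": 0.45}, {"offset": [0.003, 0.01, 0.756], "yaw": 0, "claw": 1}, {"offset": [0.003, 0.01, 0.756], "yaw": 0, "claw": 1}, {"offset": [0.003, 0.01, 0.756], "yaw": 0, "claw": 1}, {"offset": [0.003, 0.01, 0.756], "yaw": 0, "claw": 1}, {"offset": [0.003, 0.01, 0.017], "yaw": 0, "claw": 1}, {"offset": [0.003, 0.01, 0.017], "yaw": 0, "claw": 1}, {"offset": [0.003, 0.01, 0.017], "yaw": 0, "claw": 1}]}}

```text
time: 29.55
ee_pos: [0.5534, 0.383, 0.1519]
tcp_rot: [179.9, -0.4, 178.8]
wrist_force: [-0.3, -0.0, -0.8]
opening: 0.0237
grasp_force: 39.3
```

Call:
{"method": "servo_tool", "body": {"rows": [{"offset": [0.02, -0.681, 0], "yaw": 0, "claw": 1}, {"offset": [0.02, -0.681, 0], "yaw": 0, "claw": 1}]}}

```text
time: 29.8
ee_pos: [0.5486, 0.3114, 0.1484]
tcp_rot: [-179.9, -0.7, 178.7]
wrist_force: [0.3, 0.6, 0.0]
opening: 0.0236
grasp_force: 39.4
```

Call:
{"method": "servo_tool", "body": {"rows": [{"offset": [0.02, -0.681, 0], "yaw": 0, "claw": 1}, {"offset": [0.02, -0.681, 0], "yaw": 0, "claw": 1}]}}

```text
time: 30.05
ee_pos: [0.5455, 0.2438, 0.1492]
tcp_rot: [-179.9, -0.6, 178.7]
wrist_force: [0.8, 0.5, -1.0]
opening: 0.0237
grasp_force: 39.5
```

Call:
{"method": "servo_tool", "body": {"rows": [{"offset": [0.02, -0.69, 0], "yaw": 0, "claw": 1}, {"offset": [0.02, -0.69, 0], "yaw": 0, "claw": 1}, {"offset": [0.02, -0.69, 0], "yaw": 0, "claw": 1}, {"offset": [0.02, -0.69, 0], "yaw": 0, "claw": 1}]}}

```text
time: 30.55
ee_pos: [0.5425, 0.1787, 0.1498]
tcp_rot: [-180.0, -0.6, 178.9]
wrist_force: [0.4, 0.7, -0.5]
opening: 0.0235
grasp_force: 39.6
```

```bash
python3 - <<'E'
from plan import *
from meas import slices
o=get_obs();print(o['tcp_rot'],o['opening'],o['ee_pos'],o['grasp_force'])
for s in slices(*snap('wrist')):print(*s)
p=legs([(*cell(-.054,.052),.101)])
legs([(.4793,.3303,.15)],(*p[:2],.15))
E
```

```text
[-179.99436698   -0.56740563  178.86141527] 0.02354597552420146 [0.54247585 0.17868479 0.14976766] 39.570372104644775
0.48 0.3264 0.065 533 [0.022 0.015]
0.5442 0.0763 0.089 1324 [0.025 0.026]
[0.5443 0.1783 0.101 ] 1 x [-0.024 -0.003  0.488]
[0.4793 0.3303 0.15  ] 2 x [0.34  0.753 0.003]
```

Call:
{"method": "servo_tool", "body": {"rows": [{"offset": [-0.015, 0, 0.488], "yaw": 0, "claw": 1}, {"offset": [-0.015, 0, 0.488], "yaw": 0, "claw": 1}, {"offset": [-0.015, 0, 0.488], "yaw": 0, "claw": 1}, {"offset": [-0.015, 0, 0.488], "yaw": 0, "claw": 0.58}, {"offset": [-0.015, 0, 0.488], "yaw": 0, "claw": 0.58}, {"offset": [-0.015, 0, 0.488], "yaw": 0, "claw": 0.58}, {"offset": [-0.015, 0, 0], "yaw": 0, "claw": 0.5}, {"offset": [-0.015, 0, 0], "yaw": 0, "claw": 0.5}]}}

```text
time: 31.6
ee_pos: [0.5455, 0.1778, 0.1542]
tcp_rot: [179.9, -0.2, 178.8]
wrist_force: [0.9, -0.1, -0.6]
opening: 0.0429
grasp_force: 0.0
```

Call:
{"method": "servo_tool", "body": {"rows": [{"offset": [0.34, 0.755, 0], "yaw": 0, "claw": 0.45}, {"offset": [0.34, 0.755, 0], "yaw": 0, "claw": 0.45}]}}

```text
time: 31.85
ee_pos: [0.5105, 0.2554, 0.1502]
tcp_rot: [180.0, -0.6, 178.9]
wrist_force: [-0.3, 0.3, -0.3]
opening: 0.047
grasp_force: 0.0
```

Call:
{"method": "servo_tool", "body": {"rows": [{"offset": [0.34, 0.755, 0], "yaw": 0, "claw": 0.45}, {"offset": [0.34, 0.755, 0], "yaw": 0, "claw": 0.45}, {"offset": [0.34, 0.755, 0], "yaw": 0, "claw": 0.45}, {"offset": [0.34, 0.755, 0], "yaw": 0, "claw": 0.45}]}}

```text
time: 32.35
ee_pos: [0.4795, 0.3289, 0.1506]
tcp_rot: [-179.9, -0.6, 178.8]
wrist_force: [1.0, -0.7, 0.3]
opening: 0.047
grasp_force: 0.0
```

```bash
python3 - <<'E'
from plan import *
from meas import slices
o=get_obs();print(o['tcp_rot'],o['opening'],o['ee_pos'],o['grasp_force'])
for s in slices(*snap('wrist')):print(*s)
p=legs([(.4793,.3305,.076)])
legs([(*cell(0,-.054),.15)],(*p[:2],.15))
E
```

```text
[-179.94991672   -0.55006395  178.76532173] 0.04695302523677473 [0.47953582 0.32889098 0.15060103] 0.0
0.4789 0.3294 0.065 894 [0.024 0.023]
0.4843 0.3832 0.065 621 [0.021 0.021]
0.5414 0.1788 0.089 884 [0.024 0.025]
[0.4793 0.3305 0.076 ] 1 x [-0.003  0.018  0.747]
[0.5956 0.071  0.15  ] 3 x [-0.407 -0.856 -0.003]
```

Call:
{"method": "servo_tool", "body": {"rows": [{"offset": [0, 0.012, 0.747], "yaw": 0, "claw": 0.45}, {"offset": [0, 0.012, 0.747], "yaw": 0, "claw": 0.45}, {"offset": [0, 0.012, 0.747], "yaw": 0, "claw": 0.45}, {"offset": [0, 0.012, 0.747], "yaw": 0, "claw": 1}, {"offset": [0, 0.012, 0.747], "yaw": 0, "claw": 1}, {"offset": [0, 0.012, 0.747], "yaw": 0, "claw": 1}, {"offset": [0, 0.012, 0.747], "yaw": 0, "claw": 1}, {"offset": [0, 0.012, 0.007], "yaw": 0, "claw": 1}, {"offset": [0, 0.012, 0.007], "yaw": 0, "claw": 1}, {"offset": [0, 0.012, 0.007], "yaw": 0, "claw": 1}]}}

```text
time: 33.65
ee_pos: [0.4799, 0.3315, 0.1518]
tcp_rot: [179.9, -0.4, 178.8]
wrist_force: [-0.3, -0.2, -0.5]
opening: 0.0238
grasp_force: 39.3
```

Call:
{"method": "servo_tool", "body": {"rows": [{"offset": [-0.407, -0.856, 0], "yaw": 0, "claw": 1}, {"offset": [-0.407, -0.856, 0], "yaw": 0, "claw": 1}]}}

```text
time: 33.9
ee_pos: [0.5181, 0.2427, 0.1482]
tcp_rot: [-179.9, -0.6, 178.8]
wrist_force: [1.1, -0.3, -0.8]
opening: 0.0237
grasp_force: 39.4
```

Call:
{"method": "servo_tool", "body": {"rows": [{"offset": [-0.407, -0.856, 0], "yaw": 0, "claw": 1}, {"offset": [-0.407, -0.856, 0], "yaw": 0, "claw": 1}]}}

```text
time: 34.15
ee_pos: [0.5571, 0.1557, 0.1478]
tcp_rot: [-179.9, -0.7, 178.7]
wrist_force: [0.8, 0.8, 0.1]
opening: 0.0235
grasp_force: 39.4
```

Call:
{"method": "servo_tool", "body": {"rows": [{"offset": [-0.407, -0.856, 0], "yaw": 0, "claw": 1}, {"offset": [-0.407, -0.856, 0], "yaw": 0, "claw": 1}, {"offset": [-0.407, -0.856, 0], "yaw": 0, "claw": 1}, {"offset": [-0.407, -0.856, 0], "yaw": 0, "claw": 1}]}}

```text
time: 34.65
ee_pos: [0.5953, 0.072, 0.1479]
tcp_rot: [-180.0, -0.6, 178.8]
wrist_force: [-0.1, -0.2, -0.5]
opening: 0.0238
grasp_force: 39.4
```

```bash
python3 - <<'E'
from plan import *
from meas import slices
o=get_obs();print(o['tcp_rot'],o['opening'],o['ee_pos'],o['grasp_force'])
for s in slices(*snap('wrist')):print(*s)
p=legs([(*cell(0,-.054),.101)])
legs([(.4842,.3836,.15)],(*p[:2],.15))
E
```

```text
[-179.98427976   -0.64296691  178.7929777 ] 0.02379015747432305 [0.5952741  0.07202328 0.14791198] 39.41166043281555
0.5423 0.1733 0.089 681 [0.023 0.02 ]
0.5448 0.0753 0.089 1670 [0.025 0.024]
0.5462 0.1832 0.089 463 [0.017 0.013]
0.5973 0.1371 0.089 957 [0.024 0.023]
0.6491 0.0744 0.089 1110 [0.025 0.024]
0.6492 0.1776 0.089 631 [0.019 0.022]
[0.5956 0.071  0.101 ] 1 x [-0.009 -0.014  0.472]
[0.4842 0.3836 0.15  ] 4 x [0.294 0.776 0.003]
```

Call:
{"method": "servo_tool", "body": {"rows": [{"offset": [-0.01, -0.005, 0.472], "yaw": 0, "claw": 1}, {"offset": [-0.01, -0.005, 0.472], "yaw": 0, "claw": 1}, {"offset": [-0.01, -0.005, 0.472], "yaw": 0, "claw": 1}, {"offset": [-0.01, -0.005, 0.472], "yaw": 0, "claw": 0.58}, {"offset": [-0.01, -0.005, 0.472], "yaw": 0, "claw": 0.58}, {"offset": [-0.01, -0.005, 0.472], "yaw": 0, "claw": 0.58}, {"offset": [-0.01, -0.005, -0.02], "yaw": 0, "claw": 0.5}, {"offset": [-0.01, -0.005, -0.02], "yaw": 0, "claw": 0.5}]}}

```text
time: 35.7
ee_pos: [0.5985, 0.0713, 0.1552]
tcp_rot: [180.0, -0.2, 178.8]
wrist_force: [0.9, -0.2, -0.2]
opening: 0.043
grasp_force: 0.0
```

Call:
{"method": "servo_tool", "body": {"rows": [{"offset": [0.294, 0.776, 0], "yaw": 0, "claw": 0.45}, {"offset": [0.294, 0.776, 0], "yaw": 0, "claw": 0.45}]}}

```text
time: 35.95
ee_pos: [0.5682, 0.1513, 0.151]
tcp_rot: [180.0, -0.6, 178.9]
wrist_force: [-0.2, -0.2, 0.5]
opening: 0.047
grasp_force: 0.0
```

Call:
{"method": "servo_tool", "body": {"rows": [{"offset": [0.294, 0.776, 0], "yaw": 0, "claw": 0.45}, {"offset": [0.294, 0.776, 0], "yaw": 0, "claw": 0.45}]}}

```text
time: 36.2
ee_pos: [0.5403, 0.2297, 0.1512]
tcp_rot: [-180.0, -0.6, 178.9]
wrist_force: [0.0, -0.6, 0.0]
opening: 0.0471
grasp_force: 0.0
```

Call:
{"method": "servo_tool", "body": {"rows": [{"offset": [0.294, 0.776, 0], "yaw": 0, "claw": 0.45}, {"offset": [0.294, 0.776, 0], "yaw": 0, "claw": 0.45}]}}

```text
time: 36.45
ee_pos: [0.5127, 0.3077, 0.1514]
tcp_rot: [-180.0, -0.6, 178.9]
wrist_force: [0.9, -0.9, 0.6]
opening: 0.0471
grasp_force: 0.0
```

Call:
{"method": "servo_tool", "body": {"rows": [{"offset": [0.294, 0.776, 0], "yaw": 0, "claw": 0.45}, {"offset": [0.294, 0.776, 0], "yaw": 0, "claw": 0.45}, {"offset": [0.294, 0.776, 0], "yaw": 0, "claw": 0.45}, {"offset": [0.294, 0.776, 0], "yaw": 0, "claw": 0.45}]}}

```text
time: 36.95
ee_pos: [0.4864, 0.3828, 0.1519]
tcp_rot: [-179.9, -0.5, 178.7]
wrist_force: [0.2, -0.3, -0.2]
opening: 0.0467
grasp_force: 0.0
```

```bash
python3 - <<'E'
from plan import *
from meas import slices
o=get_obs();print(o['tcp_rot'],o['opening'],o['ee_pos'],o['grasp_force'])
for s in slices(*snap('wrist')):print(*s)
p=legs([(.4843,.3836,.076)])
legs([(*cell(-.054,0),.15)],(*p[:2],.15))
E
```

```text
[-179.94579846   -0.54723421  178.74538364] 0.046690881469335824 [0.48640478 0.382752   0.15187292] 0.0
0.4759 0.3891 0.065 138 [0.008 0.01 ]
0.4824 0.3761 0.065 82 [0.008 0.006]
0.4891 0.3847 0.065 415 [0.014 0.019]
[0.4843 0.3836 0.076 ] 1 x [0.015 0.01  0.76 ]
[0.543  0.1264 0.15  ] 3 x [-0.215 -0.853 -0.001]
```

Call:
{"method": "servo_tool", "body": {"rows": [{"offset": [0.018, 0.01, 0.76], "yaw": 0, "claw": 0.45}, {"offset": [0.018, 0.01, 0.76], "yaw": 0, "claw": 0.45}, {"offset": [0.018, 0.01, 0.76], "yaw": 0, "claw": 0.45}, {"offset": [0.018, 0.01, 0.76], "yaw": 0, "claw": 1}, {"offset": [0.018, 0.01, 0.76], "yaw": 0, "claw": 1}, {"offset": [0.018, 0.01, 0.76], "yaw": 0, "claw": 1}, {"offset": [0.018, 0.01, 0.76], "yaw": 0, "claw": 1}, {"offset": [0.018, 0.01, 0.02], "yaw": 0, "claw": 1}, {"offset": [0.018, 0.01, 0.02], "yaw": 0, "claw": 1}, {"offset": [0.018, 0.01, 0.02], "yaw": 0, "claw": 1}]}}

```text
time: 38.25
ee_pos: [0.4847, 0.3856, 0.1518]
tcp_rot: [179.9, -0.4, 178.8]
wrist_force: [0.1, 0.2, -1.1]
opening: 0.0235
grasp_force: 39.3
```

Call:
{"method": "servo_tool", "body": {"rows": [{"offset": [-0.215, -0.853, 0], "yaw": 0, "claw": 1}, {"offset": [-0.215, -0.853, 0], "yaw": 0, "claw": 1}]}}

```text
time: 38.5
ee_pos: [0.5034, 0.2971, 0.1483]
tcp_rot: [-179.9, -0.6, 178.8]
wrist_force: [-0.4, 0.6, -0.1]
opening: 0.0234
grasp_force: 39.4
```

Call:
{"method": "servo_tool", "body": {"rows": [{"offset": [-0.215, -0.853, 0], "yaw": 0, "claw": 1}, {"offset": [-0.215, -0.853, 0], "yaw": 0, "claw": 1}]}}

```text
time: 38.75
ee_pos: [0.5232, 0.2109, 0.1482]
tcp_rot: [-179.9, -0.6, 178.7]
wrist_force: [0.2, -0.4, 0.5]
opening: 0.0235
grasp_force: 39.4
```

Call:
{"method": "servo_tool", "body": {"rows": [{"offset": [-0.215, -0.853, 0], "yaw": 0, "claw": 1}, {"offset": [-0.215, -0.853, 0], "yaw": 0, "claw": 1}, {"offset": [-0.215, -0.853, 0], "yaw": 0, "claw": 1}, {"offset": [-0.215, -0.853, 0], "yaw": 0, "claw": 1}]}}

```text
time: 39.25
ee_pos: [0.5427, 0.1283, 0.1486]
tcp_rot: [-180.0, -0.6, 178.8]
wrist_force: [0.4, 0.3, -0.2]
opening: 0.0237
grasp_force: 39.5
```

```bash
python3 - <<'E'
from plan import *
from meas import slices
o=get_obs();print(o['tcp_rot'],o['opening'],o['ee_pos'],o['grasp_force'])
for s in slices(*snap('wrist')):print(*s)
p=legs([(*cell(-.054,0),.101)])
p=legs([(.56,.126,.31)],(*p[:2],.15))
E
```

```text
[-179.98135585   -0.61778141  178.80356347] 0.023720480033134077 [0.54269054 0.12827567 0.14861108] 39.48595404624939
0.5421 0.1781 0.089 822 [0.023 0.023]
0.544 0.0756 0.089 1336 [0.025 0.025]
0.5967 0.1363 0.089 872 [0.025 0.019]
[0.543  0.1264 0.101 ] 1 x [-0.009 -0.022  0.478]
[0.56  0.126 0.31 ] 2 x [-0.077 -0.    -0.801]
```

Call:
{"method": "servo_tool", "body": {"rows": [{"offset": [0, -0.016, 0.478], "yaw": 0, "claw": 1}, {"offset": [0, -0.016, 0.478], "yaw": 0, "claw": 1}, {"offset": [0, -0.016, 0.478], "yaw": 0, "claw": 1}, {"offset": [0, -0.016, 0.478], "yaw": 0, "claw": 0.58}, {"offset": [0, -0.016, 0.478], "yaw": 0, "claw": 0.58}, {"offset": [0, -0.016, 0.478], "yaw": 0, "claw": 0.58}, {"offset": [0, -0.016, -0.02], "yaw": 0, "claw": 0.5}, {"offset": [0, -0.016, -0.02], "yaw": 0, "claw": 0.5}]}}

```text
time: 40.3
ee_pos: [0.5447, 0.1265, 0.1555]
tcp_rot: [179.9, -0.2, 178.8]
wrist_force: [0.4, 0.2, -0.9]
opening: 0.0429
grasp_force: 0.0
```

Call:
{"method": "servo_tool", "body": {"rows": [{"offset": [-0.1, 0, -0.8], "yaw": 0, "claw": 0.2}, {"offset": [-0.1, 0, -0.8], "yaw": 0, "claw": 0.2}, {"offset": [-0.1, 0, -0.8], "yaw": 0, "claw": 0.2}]}}

```text
time: 40.67
ee_pos: [0.5545, 0.1261, 0.2324]
tcp_rot: [180.0, -0.4, 178.8]
wrist_force: [-0.1, -0.1, -1.1]
opening: 0.0687
grasp_force: 0.0
```

Call:
{"method": "servo_tool", "body": {"rows": [{"offset": [-0.6, 0, -0.6], "yaw": 0, "claw": 0.2}, {"offset": [-0.6, 0, -0.6], "yaw": 0, "claw": 0.2}, {"offset": [-0.6, 0, -0.6], "yaw": 0, "claw": 0.2}, {"offset": [-0.6, 0, -0.6], "yaw": 0, "claw": 0.2}]}}

```text
time: 41.18
ee_pos: [0.6138, 0.1248, 0.289]
tcp_rot: [-180.0, -0.7, 178.8]
wrist_force: [0.4, -0.4, -0.8]
opening: 0.0684
grasp_force: 0.0
```

```bash
cat >> meas.py <<'E'
def layer(p,d,i,T):
    from scipy.spatial.distance import pdist
    P=cloud(d,i,T);hsv=cv2.cvtColor(p,cv2.COLOR_RGB2HSV)
    m=((hsv[...,0]>5)&(hsv[...,0]<25)&(hsv[...,1]>35)&(hsv[...,1]<110)&(P[...,2]>.083)&(P[...,2]<.13)&(abs(P[...,0]-.597)<.09)).astype(np.uint8)
    m=cv2.morphologyEx(m,cv2.MORPH_CLOSE,np.ones((5,5)));m=cv2.morphologyEx(m,cv2.MORPH_OPEN,np.ones((3,3)))
    n,l,st,c=cv2.connectedComponentsWithStats(m)
    k=[j for j in range(1,n) if st[j,4]>100];W=cast(c[k],.089,i,T)
    for j,w in zip(k,W):print(w.round(4),st[j,4],np.ptp(P[l==j],0).round(3))
    print('n',len(k),'min dist',pdist(W).min().round(4));return W
E
python3 - <<'E'
from meas import *
o=get_obs();print(o['time'],o['tcp_rot'],o['ee_pos'])
p,d,i,T=snap('wrist');cv2.imwrite('pics/w5.png',p[:,:,::-1])
layer(p,d,i,T);print(tray(p,d,i,T))
print(blob(p,d,i,T,(.601,.247),.094,.005,(.02,.02)),blob(p,d,i,T,(.594,.004),.094,.005,(.02,.02)))
E
```

```text
41.175 [-179.95443014   -0.68770371  178.79747369] [0.61375544 0.12475016 0.28895763]
[0.544 0.178 0.089] 596 [0.024 0.065 0.327]
[0.545  0.0761 0.089 ] 602 [0.024 0.062 0.326]
[0.5453 0.1269 0.089 ] 580 [0.024 0.024 0.004]
[0.597  0.1383 0.089 ] 514 [0.069 0.024 0.327]
[0.5969 0.073  0.089 ] 531 [0.024 0.025 0.008]
[0.6491 0.0755 0.089 ] 480 [0.122 0.063 0.327]
[0.6521 0.1244 0.089 ] 480 [0.125 0.025 0.327]
[0.6527 0.1761 0.089 ] 475 [0.025 0.024 0.008]
n 8 min dist 0.0489
((0.5973293781280518, 0.12413127720355988), (0.1755954921245575, 0.17566943168640137), 88.73737335205078)
(array([0.6007, 0.245 , 0.093 ]), array([0.0399, 0.0128, 0.007 ]), np.int64(506)) (array([0.5935, 0.0048, 0.0928]), array([0.0398, 0.0126, 0.0066]), np.int64(499))
```

View pics/w5.png

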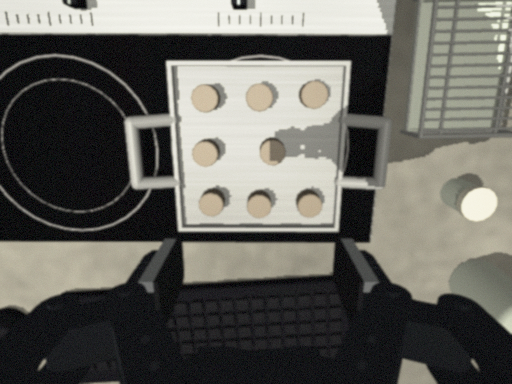

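All 8 slices lie in one layer, smallest centre spacing 49 mm. Tray handles are at (145,150) and (375,150) px. I'll grip the right-hand handle and pull the tray.

```bash
python3 - <<'E'
from plan import *
legs([(.594,.0046,.15),(.594,.0046,.1)])
E
```

```text
[0.594  0.0046 0.15  ] 2 x [ 0.077 -0.602  0.698]
[0.594  0.0046 0.1   ] 1 x [-0.006  0.     0.5  ]
```

Call:
{"method": "servo_tool", "body": {"rows": [{"offset": [0.077, -0.602, 0.6], "yaw": 0, "claw": 0.67}, {"offset": [0.077, -0.602, 0.6], "yaw": 0, "claw": 0.67}], "squeeze": 60}}

```text
time: 41.48
ee_pos: [0.6026, 0.0632, 0.2273]
tcp_rot: [-179.9, -0.8, 178.8]
wrist_force: [-0.3, -0.1, 0.4]
opening: 0.0325
grasp_force: 0.0
```

Call:
{"method": "servo_tool", "body": {"rows": [{"offset": [0.077, -0.602, 0.79], "yaw": 0, "claw": 0.67}, {"offset": [0.077, -0.602, 0.79], "yaw": 0, "claw": 0.67}, {"offset": [0.077, -0.602, 0.79], "yaw": 0, "claw": 0.67}, {"offset": [0.077, -0.602, 0.79], "yaw": 0, "claw": 0.67}]}}

```text
time: 41.98
ee_pos: [0.595, 0.0052, 0.1529]
tcp_rot: [-180.0, -0.5, 178.8]
wrist_force: [1.1, -0.1, 0.7]
opening: 0.028
grasp_force: 0.0
```

```bash
python3 - <<'E'
from plan import *
from meas import blob
o=get_obs();print(o['ee_pos'],o['opening'],o['tcp_rot'])
p,d,i,T=snap('wrist');print(blob(p,d,i,T,(.594,.004),.094,.005,(.02,.02)))
legs([(.594,.0046,.1)])
E
```

```text
[0.59498927 0.00522146 0.15285851] 0.02797063143780205 [-179.99828999   -0.49354297  178.80536805]
(array([0.5936, 0.0033, 0.093 ]), array([0.0399, 0.0122, 0.0069]), np.int64(1260))
[0.594  0.0046 0.1   ] 1 x [ 0.01  -0.008  0.533]
```

Call:
{"method": "servo_tool", "body": {"rows": [{"offset": [0.01, -0.012, 0.53], "yaw": 0, "claw": 0.67}, {"offset": [0.01, -0.012, 0.53], "yaw": 0, "claw": 0.67}, {"offset": [0.01, -0.012, 0.53], "yaw": 0, "claw": 0.67}, {"offset": [0.01, -0.012, 0.53], "yaw": 0, "claw": 1}, {"offset": [0.01, -0.012, 0.53], "yaw": 0, "claw": 1}, {"offset": [0.01, -0.012, 0.53], "yaw": 0, "claw": 1}, {"offset": [0.01, -0.012, 0.53], "yaw": 0, "claw": 1}, {"offset": [0.01, -0.012, 0.53], "yaw": 0, "claw": 1}]}}

```text
time: 43.02
ee_pos: [0.5948, 0.0036, 0.1017]
tcp_rot: [-180.0, -0.3, 178.8]
wrist_force: [-0.5, 0.7, 7.0]
opening: 0.0097
grasp_force: 58.6
```

Call:
{"method": "servo_tool", "body": {"rows": [{"offset": [0, -0.05, 0], "yaw": 0, "claw": 1}, {"offset": [0, -0.12, 0], "yaw": 0, "claw": 1}, {"offset": [0, -0.22, 0], "yaw": 0, "claw": 1}, {"offset": [0, -0.32, 0], "yaw": 0, "claw": 1}, {"offset": [0, -0.42, 0], "yaw": 0, "claw": 1}, {"offset": [0, -0.5, 0], "yaw": 0, "claw": 1}]}}

```text
time: 43.78
ee_pos: [0.5939, -0.0452, 0.1017]
tcp_rot: [179.8, -0.3, 178.9]
wrist_force: [0.6, 8.7, 6.5]
opening: 0.0095
grasp_force: 58.8
```

```bash
python3 - <<'E'
from meas import *
o=get_obs();print(o['ee_pos'],o['opening'],o['tcp_rot'],o['wrist_force'],o['grasp_force'])
p,d,i,T=snap('top');print(tray(p,d,i,T))
E
```

```text
[ 0.59394142 -0.04518186  0.10173395] 0.00954908265406564 [179.83578385  -0.30740436 178.87152715] [0.55969134 8.66860121 6.52974258] 58.783283829689026
((0.5982687473297119, 0.10100908577442169), (0.165915846824646, 0.1226300522685051), 1.4941585063934326)
```

Call:
{"method": "servo_tool", "body": {"rows": [{"offset": [0, -0.08, 0], "yaw": 0, "claw": 1}, {"offset": [0, -0.18, 0], "yaw": 0, "claw": 1}, {"offset": [0, -0.28, 0], "yaw": 0, "claw": 1}, {"offset": [0, -0.38, 0], "yaw": 0, "claw": 1}, {"offset": [0, -0.48, 0], "yaw": 0, "claw": 1}, {"offset": [0, -0.58, 0], "yaw": 0, "claw": 1}, {"offset": [0, -0.68, 0], "yaw": 0, "claw": 1}, {"offset": [0, -0.75, 0], "yaw": 0, "claw": 1}]}}

```text
time: 44.82
ee_pos: [0.5923, -0.1203, 0.1017]
tcp_rot: [179.9, -0.3, 178.9]
wrist_force: [0.2, 9.2, 5.6]
opening: 0.0097
grasp_force: 59.0
```

Call:
{"method": "servo_tool", "body": {"rows": [{"offset": [0, -0.08, 0], "yaw": 0, "claw": 1}, {"offset": [0, -0.18, 0], "yaw": 0, "claw": 1}, {"offset": [0, -0.28, 0], "yaw": 0, "claw": 1}, {"offset": [0, -0.38, 0], "yaw": 0, "claw": 1}, {"offset": [0, -0.48, 0], "yaw": 0, "claw": 1}, {"offset": [0, -0.58, 0], "yaw": 0, "claw": 1}, {"offset": [0, -0.66, 0], "yaw": 0, "claw": 1}, {"offset": [0, -0.73, 0], "yaw": 0, "claw": 1}, {"offset": [0, -0.73, 0], "yaw": 0, "claw": 1}]}}

```text
time: 45.95
ee_pos: [0.5907, -0.194, 0.1017]
tcp_rot: [180.0, -0.3, 178.8]
wrist_force: [0.1, 5.0, 7.2]
opening: 0.0097
grasp_force: 59.0
```

```bash
python3 - <<'E'
from meas import *
o=get_obs();print(o['ee_pos'],o['opening'],o['tcp_rot'],o['wrist_force'],o['grasp_force'])
p,d,i,T=snap('wrist');print(tray(p,d,i,T));layer(p,d,i,T)
print(blob(p,d,i,T,(.590,-.194),.094,.005,(.03,.02)))
E
```

```text
[ 0.59072287 -0.19402797  0.10173722] 0.00965862605967226 [179.9626884   -0.32436784 178.82540288] [0.13814992 5.01332413 7.235155  ] 59.00924563407898
((0.568964421749115, -0.11451408267021179), (0.12868443131446838, 0.09105683118104935), 2.3929836750030518)
[ 0.5402 -0.124   0.089 ] 3259 [0.036 0.084 0.14 ]
[ 0.5916 -0.1271  0.089 ] 2535 [0.09  0.081 0.14 ]
[ 0.6397 -0.0784  0.089 ] 780 [0.135 0.126 0.14 ]
n 3 min dist 0.0515
(array([ 0.5852, -0.1936,  0.0933]), array([0.06  , 0.0367, 0.01  ]), np.int64(3836))
```

Call:
{"method": "servo_tool", "body": {"rows": [{"offset": [0, 0, 0], "yaw": 0, "claw": 0.67}, {"offset": [0, 0, 0], "yaw": 0, "claw": 0.67}, {"offset": [0, 0, 0], "yaw": 0, "claw": 0.67}, {"offset": [0, 0, -0.6], "yaw": 0, "claw": 0.67}, {"offset": [0, 0, -0.6], "yaw": 0, "claw": 0.67}]}}

```text
time: 46.62
ee_pos: [0.5917, -0.1951, 0.164]
tcp_rot: [-179.9, -0.1, 178.8]
wrist_force: [0.0, 0.3, 0.6]
opening: 0.0282
grasp_force: 0.0
```

Call:
{"method": "servo_tool", "body": {"rows": [{"offset": [0, 0.6, -0.7], "yaw": 0, "claw": 0.4}, {"offset": [0, 0.6, -0.7], "yaw": 0, "claw": 0.4}]}}

```text
time: 46.88
ee_pos: [0.5923, -0.1333, 0.2311]
tcp_rot: [-180.0, -0.4, 178.8]
wrist_force: [-0.1, 0.7, 0.2]
opening: 0.0513
grasp_force: 0.0
```

Call:
{"method": "servo_tool", "body": {"rows": [{"offset": [-0.05, 0.6, -0.6], "yaw": 0, "claw": 0.4}, {"offset": [-0.05, 0.6, -0.6], "yaw": 0, "claw": 0.4}, {"offset": [-0.05, 0.6, -0.6], "yaw": 0, "claw": 0.4}, {"offset": [-0.05, 0.6, -0.6], "yaw": 0, "claw": 0.4}]}}

```text
time: 47.38
ee_pos: [0.5986, -0.0752, 0.2875]
tcp_rot: [-180.0, -0.6, 178.8]
wrist_force: [-0.2, 0.1, -1.0]
opening: 0.0514
grasp_force: 0.0
```

```bash
python3 - <<'E'
from meas import *
o=get_obs();print(o['time'],o['ee_pos'],o['opening'],o['tcp_rot'])
p,d,i,T=snap('wrist');cv2.imwrite('pics/w6.png',p[:,:,::-1]);print(tray(p,d,i,T));layer(p,d,i,T)
print(blob(p,d,i,T,(.590,-.194),.094,.005,(.03,.02)),blob(p,d,i,T,(.597,.047),.094,.005,(.03,.02)))
p,d,i,T=snap('top');print(tray(p,d,i,T))
E
```

```text
47.375 [ 0.59862929 -0.07515201  0.28752787] 0.0514264723847024 [-179.97752488   -0.64187844  178.78326107]
((0.5924562215805054, -0.0734829381108284), (0.17779703438282013, 0.17794457077980042), 88.73236083984375)
[ 0.5391 -0.0194  0.089 ] 596 [0.026 0.068 0.325]
[ 0.5407 -0.0704  0.089 ] 571 [0.024 0.025 0.004]
[ 0.5405 -0.1213  0.089 ] 582 [0.027 0.06  0.324]
[ 0.5925 -0.1244  0.089 ] 519 [0.08  0.063 0.325]
[ 0.5934 -0.0342  0.089 ] 512 [0.081 0.052 0.325]
[ 0.6447 -0.1215  0.089 ] 473 [0.133 0.06  0.325]
[ 0.6476 -0.0727  0.089 ] 471 [0.136 0.024 0.325]
[ 0.648  -0.0211  0.089 ] 473 [0.136 0.066 0.325]
n 8 min dist 0.0489
(array([ 0.5884, -0.1919,  0.0927]), array([0.0599, 0.024 , 0.0067]), np.int64(787)) (array([0.5968, 0.0472, 0.0929]), array([0.06  , 0.0237, 0.0069]), np.int64(797))Traceback (most recent call last):
  File "<stdin>", line 5, in <module>
  File "meas.py", line 18, in tray
    n,l,st,c=cv2.connectedComponentsWithStats(m);k=1+np.argmax(st[1:,4]);uv=np.argwhere(l==k)[:,::-1]
                                                     ~~~~~~~~~^^^^^^^^^^
    return _wrapfunc(a, 'argmax', axis=axis, out=out, **kwds)
    return bound(*args, **kwds)
ValueError: attempt to get argmax of an empty sequence
```

View pics/w6.png

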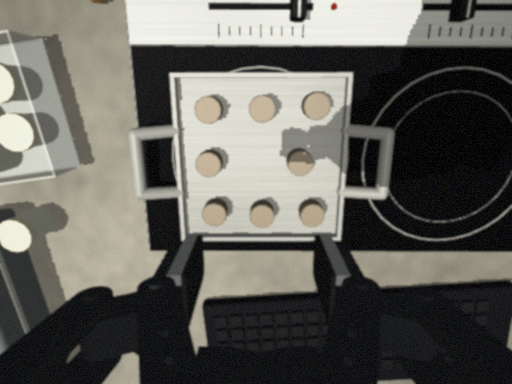

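Tray is centred on the ring to within about 1 mm. Slice C was knocked to (301,160), but it still has at least 49 mm to its neighbours. Next is the right slider.

```bash
python3 - <<'E'
from plan import *
legs([(.4515,-.045,.20)])
E
```

```text
[ 0.4515 -0.045   0.2   ] 2 x [0.733 0.136 0.446]
```

Call:
{"method": "servo_tool", "body": {"rows": [{"offset": [0.733, 0.136, 0.446], "yaw": 0, "claw": 0.67}, {"offset": [0.733, 0.136, 0.446], "yaw": 0, "claw": 0.67}]}}

```text
time: 47.72
ee_pos: [0.5227, -0.0598, 0.2416]
tcp_rot: [180.0, -0.8, 178.7]
wrist_force: [-0.3, -0.3, 1.0]
opening: 0.0286
grasp_force: 0.0
```

Call:
{"method": "servo_tool", "body": {"rows": [{"offset": [0.733, 0.136, 0.446], "yaw": 0, "claw": 0.67}, {"offset": [0.733, 0.136, 0.446], "yaw": 0, "claw": 0.67}, {"offset": [0.733, 0.136, 0.446], "yaw": 0, "claw": 0.67}, {"offset": [0.733, 0.136, 0.446], "yaw": 0, "claw": 0.67}]}}

```text
time: 48.22
ee_pos: [0.4528, -0.0448, 0.2016]
tcp_rot: [-180.0, -0.5, 178.8]
wrist_force: [0.6, -0.7, -0.4]
opening: 0.0285
grasp_force: 0.0
```

```bash
cat > sl.py <<'E'
from meas import *
from plan import X,Y
def m(cap0,zc=.089):
    p,d,i,T=snap('wrist');a=blob(p,d,i,T,(*cap0,),.0888,.003,(.02,.011));b=blob(p,d,i,T,(.418,-.0985),.0775,.0035,(.012,.009))
    print('cap',a,'clip',b,'dY',((b[0]-a[0])[:2]@Y).round(4));return p
E
python3 - <<'E'
from sl import *
from plan import legs
o=get_obs();print(o['ee_pos'],o['opening'],o['tcp_rot'])
p=m((.4496,-.0352));cv2.imwrite('pics/w7.png',p[:,:,::-1])
legs([(.4515,-.0352,.095)])
E
```

```text
[ 0.45275121 -0.04477848  0.20163014] 0.028485673590572046 [-179.9736808    -0.48241727  178.76049927]
cap (array([ 0.4489, -0.0365,  0.0881]), array([0.0276, 0.0137, 0.0046]), np.int64(652)) clip (array([ 0.418 , -0.0997,  0.0769]), array([0.018 , 0.0074, 0.0047]), np.int64(236)) dY -0.064
[ 0.4515 -0.0352  0.095 ] 2 x [0.004 0.048 0.533]
```

View pics/w7.png

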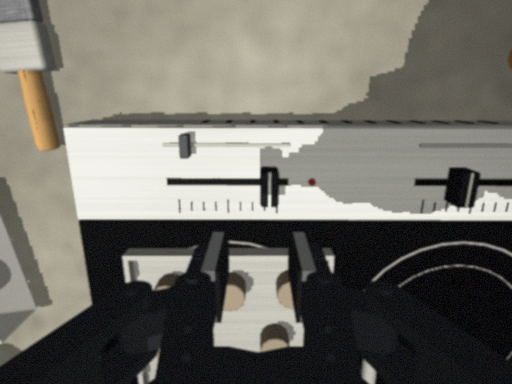

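Right cap at (270,187) px, clip at (186,145), travel needed 64 mm. Gripping and sliding it now.

Call:
{"method": "servo_tool", "body": {"rows": [{"offset": [0.01, 0.088, 0.55], "yaw": 0, "claw": 0.67}, {"offset": [0.01, 0.088, 0.55], "yaw": 0, "claw": 0.67}, {"offset": [0.01, 0.088, 0.55], "yaw": 0, "claw": 0.67}]}}

```text
time: 48.65
ee_pos: [0.4516, -0.0358, 0.148]
tcp_rot: [-180.0, -0.5, 178.8]
wrist_force: [-0.1, 0.5, 1.2]
opening: 0.0283
grasp_force: 0.0
```

Call:
{"method": "servo_tool", "body": {"rows": [{"offset": [0, 0, 0.3], "yaw": 0, "claw": 0.67}, {"offset": [0, 0, 0.51], "yaw": 0, "claw": 0.67}, {"offset": [0, 0, 0.51], "yaw": 0, "claw": 0.67}, {"offset": [0, 0, 0.51], "yaw": 0, "claw": 1}, {"offset": [0, 0, 0.51], "yaw": 0, "claw": 1}, {"offset": [0, 0, 0.51], "yaw": 0, "claw": 1}, {"offset": [0, 0, 0.51], "yaw": 0, "claw": 1}], "squeeze": 30}}

```text
time: 49.52
ee_pos: [0.4513, -0.0357, 0.0975]
tcp_rot: [-180.0, -0.3, 178.8]
wrist_force: [-0.7, -1.3, 7.5]
opening: 0.0129
grasp_force: 34.0
```

Call:
{"method": "servo_tool", "body": {"rows": [{"offset": [0, -0.1, 0], "yaw": 0, "claw": 1}, {"offset": [0, -0.2, 0], "yaw": 0, "claw": 1}, {"offset": [0, -0.3, 0], "yaw": 0, "claw": 1}, {"offset": [0, -0.4, 0], "yaw": 0, "claw": 1}, {"offset": [0, -0.5, 0], "yaw": 0, "claw": 1}, {"offset": [0, -0.58, 0], "yaw": 0, "claw": 1}, {"offset": [0, -0.64, 0], "yaw": 0, "claw": 1}, {"offset": [0, -0.64, 0], "yaw": 0, "claw": 1}, {"offset": [0, -0.64, 0], "yaw": 0, "claw": 1}]}}

```text
time: 50.65
ee_pos: [0.4497, -0.1001, 0.0974]
tcp_rot: [-179.9, -0.4, 178.8]
wrist_force: [-1.6, -1.7, 8.0]
opening: 0.0129
grasp_force: 34.0
```

Call:
{"method": "servo_tool", "body": {"rows": [{"offset": [0, 0, 0], "yaw": 0, "claw": 0.67}, {"offset": [0, 0, 0], "yaw": 0, "claw": 0.67}, {"offset": [0, 0, 0], "yaw": 0, "claw": 0.67}, {"offset": [0, 0, -0.5], "yaw": 0, "claw": 0.67}, {"offset": [0, 0, -0.95], "yaw": 0, "claw": 0.67}, {"offset": [0, 0, -0.95], "yaw": 0, "claw": 0.67}, {"offset": [0, 0, -0.95], "yaw": 0, "claw": 0.67}]}}

```text
time: 51.52
ee_pos: [0.4496, -0.0994, 0.1896]
tcp_rot: [-180.0, -0.6, 178.8]
wrist_force: [-0.5, -0.6, -0.9]
opening: 0.0282
grasp_force: 0.0
```

```bash
python3 - <<'E'
from sl import *
o=get_obs();print(o['ee_pos'],o['opening'],o['tcp_rot'])
p=m((.448,-.0997))
E
```

```text
[ 0.44962528 -0.09941121  0.1896379 ] 0.02817860698056255 [-179.9877973    -0.56943617  178.8030501 ]
cap (array([ 0.4474, -0.1001,  0.088 ]), array([0.0274, 0.014 , 0.0042]), np.int64(723)) clip (array([ 0.4178, -0.1002,  0.0771]), array([0.0178, 0.0068, 0.0053]), np.int64(254)) dY -0.0008
```

```bash
python3 - <<'E'
from sl import *
from plan import legs
legs([(.4545,.1113,.15)])
f=np.load('w2.npz');i=camera_info('wrist');T=f['T'];o=np.array([.5555,.0286])
ys=np.arange(-.16,.2,.0005)
for x in (-.105,):
    Q=np.array([[*(o+x*X+y*Y),.065] for y in ys]);uv=proj(Q,i,T).round().astype(int)
    ok=(uv[:,0]>=0)&(uv[:,0]<512);g=np.full(len(ys),255);g[ok]=f['p'].min(2)[uv[ok,1],uv[ok,0]]
    s=ys[g<90];br=np.where(np.diff(s)>.01)[0];print([(a[0].round(4),a[-1].round(4)) for a in np.split(s,br+1)])
for c in ((.4530,.1113),(.4495,-.0352)):print('cap y hp',(np.array(c)-o)@Y)
E
```

```text
[0.4545 0.1113 0.15  ] 3 x [-0.004  0.702  0.13 ]
[(np.float64(-0.1485), np.float64(-0.0535)), (np.float64(-0.0345), np.float64(-0.032)), (np.float64(0.0515), np.float64(0.146)), (np.float64(0.1655), np.float64(0.1685))]
cap y hp 0.08007979975121478
cap y hp -0.06646185519994487
```

Call:
{"method": "servo_tool", "body": {"rows": [{"offset": [-0.004, 0.702, 0.1], "yaw": 0, "claw": 0.67}, {"offset": [-0.004, 0.702, 0.1], "yaw": 0, "claw": 0.67}]}}

```text
time: 51.82
ee_pos: [0.4506, -0.0271, 0.1783]
tcp_rot: [180.0, -0.7, 178.9]
wrist_force: [0.8, 0.1, 0.1]
opening: 0.0281
grasp_force: 0.0
```

Call:
{"method": "servo_tool", "body": {"rows": [{"offset": [-0.004, 0.702, 0.1], "yaw": 0, "claw": 0.67}, {"offset": [-0.004, 0.702, 0.1], "yaw": 0, "claw": 0.67}]}}

```text
time: 52.08
ee_pos: [0.4525, 0.0431, 0.1686]
tcp_rot: [-180.0, -0.7, 179.0]
wrist_force: [-0.2, -0.4, -0.9]
opening: 0.0284
grasp_force: 0.0
```

Call:
{"method": "servo_tool", "body": {"rows": [{"offset": [-0.004, 0.702, 0.1], "yaw": 0, "claw": 0.67}, {"offset": [-0.004, 0.702, 0.1], "yaw": 0, "claw": 0.67}, {"offset": [-0.004, 0.702, 0.1], "yaw": 0, "claw": 0.67}, {"offset": [-0.004, 0.702, 0.1], "yaw": 0, "claw": 0.67}]}}

```text
time: 52.58
ee_pos: [0.4551, 0.1099, 0.1601]
tcp_rot: [-180.0, -0.5, 178.7]
wrist_force: [-0.5, 0.7, 0.6]
opening: 0.0279
grasp_force: 0.0
```

```bash
python3 - <<'E'
from sl import *
from plan import legs
o=get_obs();print(o['ee_pos'],o['opening'])
p,d,i,T=snap('wrist');print(blob(p,d,i,T,(.453,.111),.0888,.003,(.02,.011)))
legs([(.4545,.1113,.096)])
E
```

```text
[0.45511938 0.10988265 0.16013662] 0.027891322374975446
(array([0.4523, 0.1105, 0.0881]), array([0.0274, 0.0142, 0.0045]), np.int64(922))
[0.4545 0.1113 0.096 ] 1 x [0.001 0.015 0.642]
```

Call:
{"method": "servo_tool", "body": {"rows": [{"offset": [0, 0.006, 0.35], "yaw": 0, "claw": 0.67}, {"offset": [0, 0.006, 0.63], "yaw": 0, "claw": 0.67}, {"offset": [0, 0.006, 0.63], "yaw": 0, "claw": 0.67}, {"offset": [0, 0.006, 0.63], "yaw": 0, "claw": 1}, {"offset": [0, 0.006, 0.63], "yaw": 0, "claw": 1}, {"offset": [0, 0.006, 0.63], "yaw": 0, "claw": 1}, {"offset": [0, 0.006, 0.63], "yaw": 0, "claw": 1}], "squeeze": 25}}

```text
time: 53.5
ee_pos: [0.4549, 0.1117, 0.0982]
tcp_rot: [-180.0, -0.5, 178.8]
wrist_force: [-1.6, -2.6, 6.1]
opening: 0.013
grasp_force: 31.0
```

Call:
{"method": "servo_tool", "body": {"rows": [{"offset": [0, 0.1, 0], "yaw": 0, "claw": 1}, {"offset": [0, 0.2, 0], "yaw": 0, "claw": 1}, {"offset": [0, 0.3, 0], "yaw": 0, "claw": 1}, {"offset": [0, 0.4, 0], "yaw": 0, "claw": 1}, {"offset": [0, 0.5, 0], "yaw": 0, "claw": 1}, {"offset": [0, 0.56, 0], "yaw": 0, "claw": 1}, {"offset": [0, 0.59, 0], "yaw": 0, "claw": 1}, {"offset": [0, 0.59, 0], "yaw": 0, "claw": 1}]}}

```text
time: 54.5
ee_pos: [0.4562, 0.1703, 0.0983]
tcp_rot: [-179.9, -0.4, 178.8]
wrist_force: [-0.2, -5.8, 5.9]
opening: 0.0131
grasp_force: 31.0
```

Call:
{"method": "servo_tool", "body": {"rows": [{"offset": [0, 0.01, 0], "yaw": 0, "claw": 1}, {"offset": [0, 0.01, 0], "yaw": 0, "claw": 1}]}}

```text
time: 54.75
ee_pos: [0.4563, 0.1705, 0.0982]
tcp_rot: [-179.8, -0.4, 178.7]
wrist_force: [-0.2, -10.9, 7.1]
opening: 0.0131
grasp_force: 31.2
```

At the stop: the force is rising with no more motion. I'll release, back off and check everything.

Call:
{"method": "servo_tool", "body": {"rows": [{"offset": [0, 0, 0], "yaw": 0, "claw": 0.67}, {"offset": [0, 0, 0], "yaw": 0, "claw": 0.67}, {"offset": [0, 0, 0], "yaw": 0, "claw": 0.67}, {"offset": [0, 0, -0.5], "yaw": 0, "claw": 0.67}, {"offset": [0, 0, -1], "yaw": 0, "claw": 0.67}, {"offset": [0, 0, -1], "yaw": 0, "claw": 0.67}]}}

```text
time: 55.5
ee_pos: [0.4581, 0.1724, 0.2011]
tcp_rot: [179.9, -0.2, 178.8]
wrist_force: [0.4, 0.5, 0.0]
opening: 0.0279
grasp_force: 0.0
```

Call:
{"method": "servo_tool", "body": {"rows": [{"offset": [-0.7, -0.8, -0.6], "yaw": 0, "claw": 0.4}, {"offset": [-0.7, -0.8, -0.6], "yaw": 0, "claw": 0.4}, {"offset": [-0.7, -0.8, -0.6], "yaw": 0, "claw": 0.4}]}}

```text
time: 55.88
ee_pos: [0.5275, 0.0882, 0.2571]
tcp_rot: [-180.0, -0.5, 178.6]
wrist_force: [-0.9, 0.3, -0.2]
opening: 0.0512
grasp_force: 0.0
```

Call:
{"method": "servo_tool", "body": {"rows": [{"offset": [-0.3, -0.9, -0.7], "yaw": 0, "claw": 0.4}, {"offset": [-0.3, -0.9, -0.7], "yaw": 0, "claw": 0.4}, {"offset": [-0.3, -0.9, -0.7], "yaw": 0, "claw": 0.4}, {"offset": [-0.3, -0.9, -0.7], "yaw": 0, "claw": 0.4}, {"offset": [-0.3, -0.9, -0.7], "yaw": 0, "claw": 0.4}]}}

```text
time: 56.5
ee_pos: [0.5537, 0.0008, 0.3249]
tcp_rot: [-180.0, -0.7, 178.9]
wrist_force: [0.8, 0.1, -0.7]
opening: 0.0515
grasp_force: 0.0
```

```bash
python3 - <<'E'
from sl import *
o=get_obs();print(o['time'],o['ee_pos'],o['wrist_force'])
p=m((.4475,-.1));cv2.imwrite('pics/w8.png',p[:,:,::-1])
p,d,i,T=snap('wrist');print(tray(p,d,i,T));layer(p,d,i,T);print(ring(p,d,i,T,(.5937,-.0727)))
a=blob(p,d,i,T,(.4545,.17),.0888,.004,(.02,.02));print(a,(a[0][:2]-[.5555,.0286])@Y)
E
```

```text
56.5 [0.55374518 0.00079274 0.32489247] [ 0.75714538  0.08913325 -0.66138857]
cap (array([ 0.4478, -0.0992,  0.0881]), array([0.0269, 0.0139, 0.0043]), np.int64(391)) clip (array([ 0.4183, -0.0992,  0.077 ]), array([0.0173, 0.0075, 0.0064]), np.int64(139)) dY -0.0007
((0.5917918682098389, -0.07345055043697357), (0.17715072631835938, 0.17858120799064636), 88.82682037353516)
[ 0.5385 -0.0186  0.089 ] 433 [0.025 0.024 0.007]
[ 0.5402 -0.0696  0.089 ] 433 [0.024 0.025 0.007]
[ 0.54   -0.1206  0.089 ] 442 [0.072 0.136 0.363]
[ 0.5927 -0.0332  0.089 ] 391 [0.125 0.047 0.362]
[ 0.5922 -0.1236  0.089 ] 398 [0.025 0.025 0.007]
[ 0.6444 -0.1207  0.089 ] 362 [0.177 0.136 0.363]
[ 0.6425 -0.0665  0.089 ] 127 [0.02  0.019 0.007]
[ 0.6475 -0.0203  0.089 ] 358 [0.181 0.034 0.363]
n 8 min dist 0.0465
(array([ 0.59406417, -0.07360761]), np.float64(0.09156980629592297), np.int64(1227))
(array([0.4549, 0.1694, 0.088 ]), array([0.0279, 0.0152, 0.0057]), np.int64(429)) 0.13820927412409728
```

View pics/w8.png

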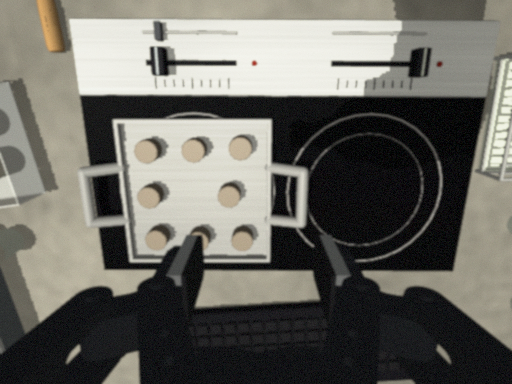

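The tray stands on the right ring with 8 slices spread out (the one at (200,237) is only partly hidden by a finger). The right cap at (160,60) is level with the clip at (158,30), and the left cap is at its off stop at (420,62). Handing in.

```bash
python3 -c "
from workcell import *
print(job_done())"
```

```text
the job is handed in; nothing more can be done
None
```

I handed the job in after about 57 s of robot time: all 8 slices lie in one layer at least 46 mm apart, the tray is about 2 mm off the right ring's centre, the right slider is within 1 mm of the clip, and the left slider is at its off stop; no verdict was returned.

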